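# Load and start the utensil dryer

### The job

Load the dryer: take every washed utensil off the drip rack and lower it handle-first into the deep steel cup so that it stands leaning clearly out over the cup's blue side. Then swing the air nozzle round to the orange 60 degree mark so that it stays there, and last of all slide the green start selector fully home to its end stop, leaving the jar, the bowls and the baster bulb where they stand.

Things in the scene. Friction and masses are not known exactly. Their poses are not given: they have to be found in the camera images.
- brush_mid (a point): Middle of the pastry brush: light wood handle, red bristle head. Like all four utensils 300 mm long, about 80 g; square handle 14 x 14 mm over the lowest 220 mm (steel for the last 30 mm), above it the neck and head (up to 34 wide, 10 to 28 mm thick). Point on the long axis, 150 mm from the foot, 10 to 30 mm above the balance point; z runs from foot to head. None if absent.
- brush_head (a point): Top end of the brush's head, on its long axis, 300 mm from the foot; same axes as brush_mid.
- spatula_mid (a point): Middle of the spatula: mid-brown wood handle, green blade head. Like all four utensils 300 mm long, about 80 g; square handle 14 x 14 mm over the lowest 220 mm (steel for the last 30 mm), above it the neck and head (up to 34 wide, 10 to 28 mm thick). Point on the long axis, 150 mm from the foot, 10 to 30 mm above the balance point; z runs from foot to head. None if absent.
- spatula_head (a point): Top end of the spatula's head, on its long axis, 300 mm from the foot; same axes as spatula_mid.
- scraper_mid (a point): Middle of the bowl scraper: grey handle, black head. Like all four utensils 300 mm long, about 80 g; square handle 14 x 14 mm over the lowest 220 mm (steel for the last 30 mm), above it the neck and head (up to 34 wide, 10 to 28 mm thick). Point on the long axis, 150 mm from the foot, 10 to 30 mm above the balance point; z runs from foot to head. None if absent.
- scraper_head (a point): Top end of the scraper's head, on its long axis, 300 mm from the foot; same axes as scraper_mid.
- spoon_mid (a point): Middle of the wooden spoon: mid-brown wood, oval bowl head. Like all four utensils 300 mm long, about 80 g; square handle 14 x 14 mm over the lowest 220 mm (steel for the last 30 mm), above it the neck and head (up to 34 wide, 10 to 28 mm thick). Point on the long axis, 150 mm from the foot, 10 to 30 mm above the balance point; z runs from foot to head. None if absent.
- spoon_head (a point): Top end of the spoon's head, on its long axis, 300 mm from the foot; same axes as spoon_mid.
- cup: Deep oblong steel drying cup, fixed on the dryer deck, turned up to 60 deg on its seat. Outside 76 (x) x 122 (y) x 121 mm high, walls and bottom 5 mm, open at the top; two full-height dividers make three bays side by side along y, 34 mm wide, centres at y -39, 0, 39. Origin at the centre of its underside (20 mm above the counter). Its +x long side is the one with the blue rim and blue outer face; a utensil leaning on it points its head to +x.
- rack: Fixed drip rack, dark wood base 190 (x) x 300 (y) x 6 mm, origin at the centre of its underside. The utensils start on it side by side about 68 mm apart along y, sloping up at 38 deg towards its +x: feet held behind a 28 mm high wooden lip on its -x side, handles resting 205 mm up on a 10 mm thick steel bar that runs along y (bar centre at x = 84 mm, z = 128 mm). Below the handles between lip and bar is free air.
- dryer: Fixed white deck of the utensil dryer, 220 (x) x 400 (y) x 20 mm high, origin at the centre of its underside. It carries the cup (centre at x -45, y 116 mm), the swing nozzle (post at x 70, y -90 mm, radius 22 mm) and the start slide (track centre at x -75, y -110 mm).
- nozzle (a joint): Angle of the swing air nozzle about its upright post, rad: 0 = parked (pointing to the dryer's -x), growing clockwise seen from above; friction hinge (0.2 N m) that stays where it is left, range 0 to 1.75. An orange line on the deck marks 60 deg (1.047), where the nozzle points at the cup; thin grey lines mark 0, 30 and 90.
- nozzle_grip (a point): Grip point of the nozzle's upright orange fin, 55 mm out from the post axis: fin 26 mm along the arm, 12 mm thick across it, 44 mm tall, its top 17 mm above this point. Free air on both sides, the white arm (18 mm wide) below it.
- nozzle_pivot (a point): Point on the nozzle's hinge axis at the height of nozzle_grip.
- start_slide (a joint): Travel of the green start selector along the dryer's +y, m: 0 = off end, 0.05 = fully home at the start end stop. Friction about 1.5 N; stays where it is left.
- start_slide_top (a point): Centre of the top of the green selector grip: 28 (dryer x) x 20 (dryer y) x 40 mm tall, standing on a grey track 34 mm above the counter.
- jar_mid (a point): Bystander: small cork-lidded glass jar, 60 mm wide, 80 mm tall, standing on the counter; point half-way up.
- bowls_mid (a point): Bystander: stack of nested plastic prep bowls, 144 mm wide, 80 mm tall; point half-way up.
- bulb_mid (a point): Bystander: red silicone baster bulb standing on its neck, 60 mm wide, 80 mm tall; point half-way up.

How it is judged:
On the way, in this order (a step that is already met when the one before it is completed fails the run):
1. every utensil present stands in the cup, handle down, leaning on the blue side (x of each of brush_head, spatula_head, scraper_head, spoon_head in the frame of cup above 0.06 m and y of brush_head in the frame of cup between -0.1 and 0.1 m and z of each of brush_head, spatula_head, scraper_head, spoon_head in the frame of cup above 0.22 m and x of brush_mid in the frame of cup between -0.01 and 0.065 m and y of brush_mid in the frame of cup between -0.065 and 0.065 m and z of each of brush_mid, spatula_mid, scraper_mid, spoon_mid in the frame of cup below 0.165 m and y of spatula_head in the frame of cup between -0.1 and 0.1 m and x of spatula_mid in the frame of cup between -0.01 and 0.065 m and y of spatula_mid in the frame of cup between -0.065 and 0.065 m and y of scraper_head in the frame of cup between -0.1 and 0.1 m and x of scraper_mid in the frame of cup between -0.01 and 0.065 m and y of scraper_mid in the frame of cup between -0.065 and 0.065 m and y of spoon_head in the frame of cup between -0.1 and 0.1 m and x of spoon_mid in the frame of cup between -0.01 and 0.065 m and y of spoon_mid in the frame of cup between -0.065 and 0.065 m), for 0.2 s.
2. the nozzle stands at 60 degrees (within 4) (value of joint nozzle between 0.977 and 1.117 rad and velocity of joint nozzle between -0.05 and 0.05 rad/s), for 0.2 s.
3. the start selector is fully home (value of joint start_slide above 0.0465 m), for 0.2 s.
At the end, for the whole second after the job is handed in: Each utensil present rests foot-down in the cup, middle under 165 mm above the cup's underside, -10 to 65 mm from its centre towards blue, sideways within 65; head over 60 mm towards blue, sideways within 100, over 220 mm up. Nozzle 60 +-4 degrees. Selector within 3.5 mm of its stop (all of step 1 and all of step 2 and value of joint start_slide above 0.0465 m and linear speed of each of brush, spatula, scraper, spoon below 0.03 m/s); the robot touches nothing.
It fails at once if the glass jar is pushed more than 40 mm or knocked over (distance of jar_mid from where it was at the start of the episode above 0.04 m or angle between jar_mid's own z axis and vertical above 0.5 rad).
It fails at once if the bowl stack is pushed more than 40 mm or knocked over (distance of bowls_mid from where it was at the start of the episode above 0.04 m or angle between bowls_mid's own z axis and vertical above 0.5 rad).
It fails at once if the baster bulb is pushed more than 40 mm or knocked over (distance of bulb_mid from where it was at the start of the episode above 0.04 m or angle between bulb_mid's own z axis and vertical above 0.5 rad).
Of brush, spatula, scraper, spoon only 2 to 3 are there at a start; the rules pass over those that are not, and their reading is None.
At some moment in a run one of brush, spatula, scraper, spoon may be knocked a few centimetres aside while the robot is not near it.
It also fails if it takes over 210 s, if anything falls off the work surface, if the arm or the gripper's body presses on something with over 40 N, if the wrist force passes 120 N, or if a joint passes its speed limit or range.

### The arm

A 7-joint arm with a two-finger parallel gripper is mounted at the origin on the work surface. World frame = base frame: x ahead of the robot, y to its left, z up, the work surface at z = 0. Lengths are in m, angles in rad, forces in N, time in s.
With the tool pointing down it reaches from about 0.425 to 0.825 m from the base axis. Payload 3.6 kg.
Tool frame: the origin (TCP) lies where the fingers leave the gripper's body, on its centre line; the fingertips stand 73 mm ahead of it and the grasp point (between the pads) lies 54 mm ahead of it; x points along the fingers, y is the direction in which the jaws open and shut, and the axes are right-handed (so a half turn about x gives the same grasp; the last joint's range is limited). The gripper opens to 85 mm and grips with 20 to 120 N. Pads are 22 mm wide; open, the fingers measure 114 mm over their backs; the gripper's body (76 mm by 85 mm) begins 54 mm behind the grasp point. The pads swing forward as they close: fully open they stand 13 mm farther back than shut.
Start: joints at [1.24, 0.615, -0.013, 1.423, 0.008, 1.103, -0.04], TCP at [0.195, -0.62, 0.304] pointing down, gripper open.
Joint ranges: [-3.12, 3.12], [-0.3, 2.06], [-1.34, 1.32], [0.26, 2.42], [-1.36, 4.5], [0.01, 1.98], [-2.84, 2.84]. Speed limits (rad/s): [2.79, 2.79, 3.14, 3.14, 3.14, 3.14, 3.14].

### API

Orientations are given as a unit quaternion [x, y, z, w].
In Python, from station import arm, snapshot, camera_info, ticket gives the robot as it stands. Calls block until the motion is done:
- arm.movep(position, orientation): joint-space move of the TCP to a pose.
- arm.line_to(position, velocity=0.15, ori=None): straight line of the TCP; ori=None keeps the orientation; velocity is the mean speed in m/s.
- arm.move_j(angles): joint-space move.
- arm.move_gripper(opening, effort=None): opening from 0.0 (shut) to 1.0 (fully open); effort is the grip in N (None keeps the last); returns when the fingers have stopped.
- arm.pause(seconds).
- arm.ik(position, orientation): joint angles nearest the present ones, or None.
- snapshot(name): name is "scene" or "top" or "wrist"; returns the picture (400x640x3 uint8, blue, green, red); there is no depth.
- camera_info(name): a dict with "fx", "fy", "cx", "cy" (pixels), "R" (3x3) and "t" (3): a world point X has camera coordinates R X + t; the wrist camera has in their place "T_tool_cam" (4x4, takes a point from camera to tool coordinates, whose origin is the TCP and whose axes are the tool frame's). Camera axes: x right, y down, z forward; pixel columns grow to the right and rows downward; lengths in m; the calibration is good to about 2 mm. A picture is of the moment at which its call begins: read the wrist's pose just before it. camera_info takes no time and is no camera call.
A pose or a line that the arm cannot do raises arm.MotionError and nothing moves.
- ticket.finish_job(): hands the job in, once; it reports no verdict.
Readings, each from a call of its own:
- arm.read_time(): time.
- arm.read_joint_positions(): joint angles.
- arm.read_dq(): joint speeds.
- arm.read_effort(): joint torques, N m.
- arm.read_tool_pos(): TCP position.
- arm.read_eef_rot(): TCP orientation.
- arm.read_ft_force(): force on the tool from outside, world axes, zero at the start.
- arm.read_wrist_torque(): the same for the moment, N m.
- arm.read_opening(): opening from 0.0 (shut) to 1.0 (fully open).
Only numpy, scipy, OpenCV 4.12 (cv2) and the standard library are available. Lean on these libraries where they do the work, as an engineer would, in place of code of your own. Each camera call takes 0.05 s, during which the arm holds its last target.

## Working session

There is one attempt and no reset: what is moved stays moved. The work goes in short steps, each a Python script; the robot and the scene stay as the last script left them, time stands still between calls to the robot, and variables do not carry over. Pictures are saved under pics/ and viewed, and the job is handed in when it is done.

```bash
ls; mkdir -p pics
python3 - <<'E'
from station import arm, snapshot, camera_info
import cv2
for n in ["scene","top","wrist"]:
    cv2.imwrite(f"pics/{n}0.png",snapshot(n)); print(n,camera_info(n))
print(arm.read_time(),arm.read_tool_pos(),arm.read_eef_rot(),arm.read_opening())
E
```

```text
pics
scene {'fx': 496.988384735797, 'fy': 496.988384735797, 'cx': 312.82808247248965, 'cy': 189.89524842533737, 'R': array([[ 0.75414167,  0.65633307, -0.02229901],
       [ 0.37237214, -0.45533995, -0.80870546],
       [-0.54093377,  0.60157495, -0.58779098]]), 't': array([-0.47213965, -0.11718676,  1.70130638])}
top {'fx': 488.9398998980859, 'fy': 488.9398998980859, 'cx': 323.88869040891376, 'cy': 210.50716202561915, 'R': array([[-2.16839961e-02, -9.99764490e-01,  8.77145335e-04],
       [-9.97781054e-01,  2.15857178e-02, -6.29843264e-02],
       [ 6.29505592e-02, -2.24095089e-03, -9.98014131e-01]]), 't': array([0.02472739, 0.60866261, 1.57129334])}
wrist {'fx': 301.1240886730408, 'fy': 301.1240886730408, 'cx': 320.2239500183227, 'cy': 196.91830374760707, 'T_tool_cam': array([[ 4.31999221e-04, -2.60333263e-01,  9.65518724e-01,
        -6.89945514e-02],
       [ 9.99999893e-01, -4.55962845e-05, -4.59721177e-04,
         6.95255959e-04],
       [ 1.63704781e-04,  9.65518819e-01,  2.60333215e-01,
        -6.68325778e-02],
       [ 0.00000000e+00,  0.00000000e+00,  0.00000000e+00,
         1.00000000e+00]])}
0.15 [ 0.19492434 -0.61961148  0.30300324] [-0.69878843 -0.10806416  0.69902968 -0.10665069] 0.999366673276833
```

View pics/scene0.png

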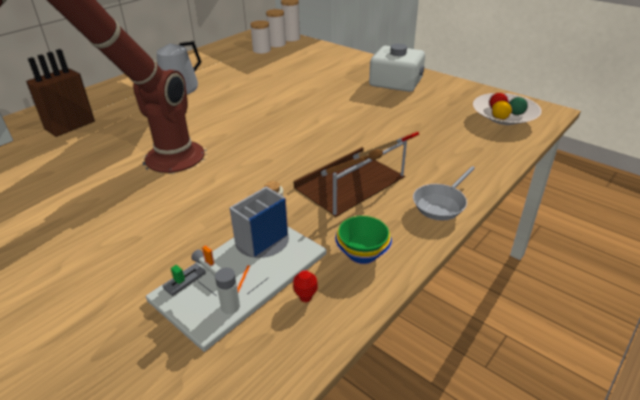

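View pics/top0.png

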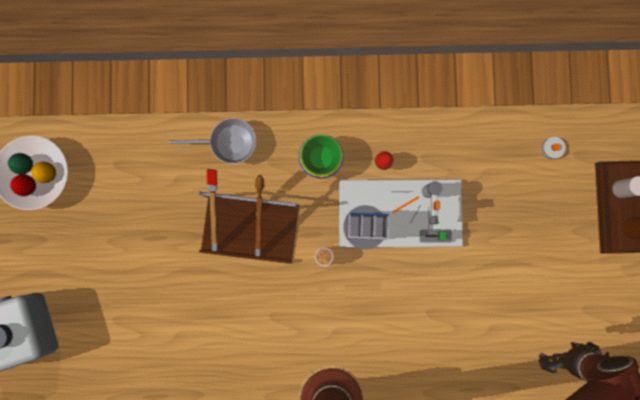

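View pics/wrist0.png

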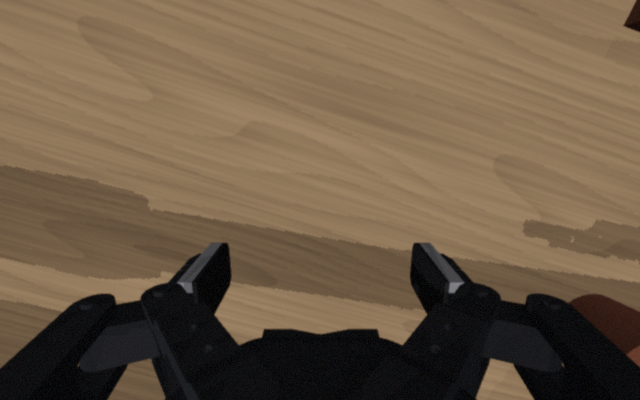

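The top view shows two utensils on the rack: the brush (head about (211,178), foot (214,248)) and the spoon (head (260,184), foot (258,254)). The dryer lies right of the rack, the jar at (324,257), the bowls at (321,156) and the bulb at (384,160). I'll enlarge crops next.

Run:
```python
import cv2
t=cv2.imread("pics/top0.png"); s=cv2.imread("pics/scene0.png")
cv2.imwrite("pics/t_rack.png",cv2.resize(t[150:280,180:340],None,fx=5,fy=4.5,interpolation=cv2.INTER_CUBIC)[:, :])
cv2.imwrite("pics/t_dry.png",cv2.resize(t[165:265,330:480],None,fx=5,fy=5,interpolation=cv2.INTER_CUBIC))
cv2.imwrite("pics/s_dry.png",cv2.resize(s[180:330,140:320],None,fx=4,fy=4,interpolation=cv2.INTER_CUBIC))
cv2.imwrite("pics/s_rack.png",cv2.resize(s[110:230,260:440],None,fx=4,fy=4,interpolation=cv2.INTER_CUBIC))
```

```text
(no output)
```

View pics/t_rack.png

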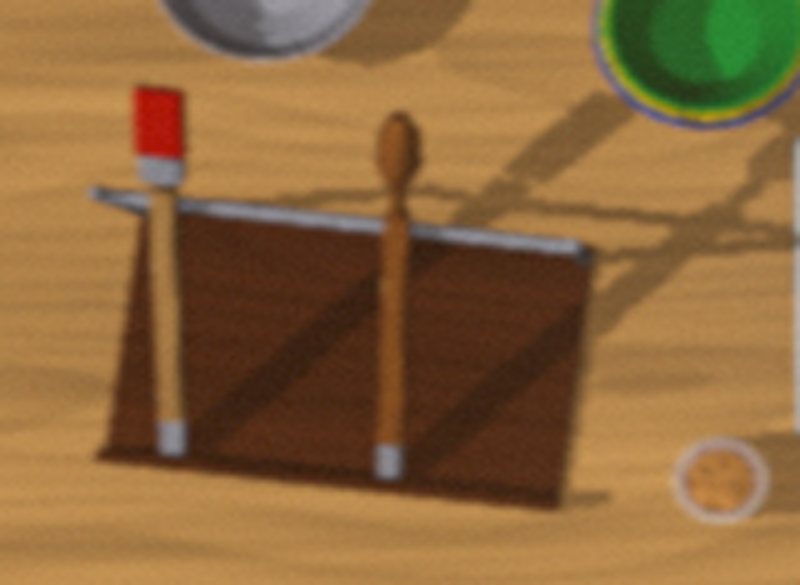

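View pics/t_dry.png

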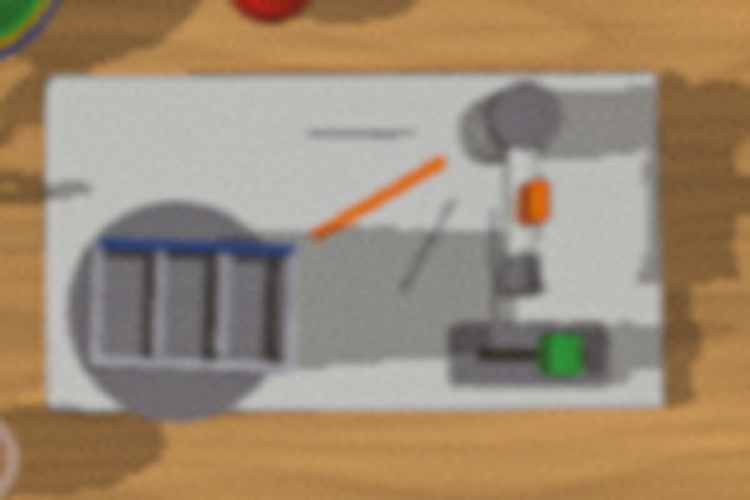

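View pics/s_dry.png

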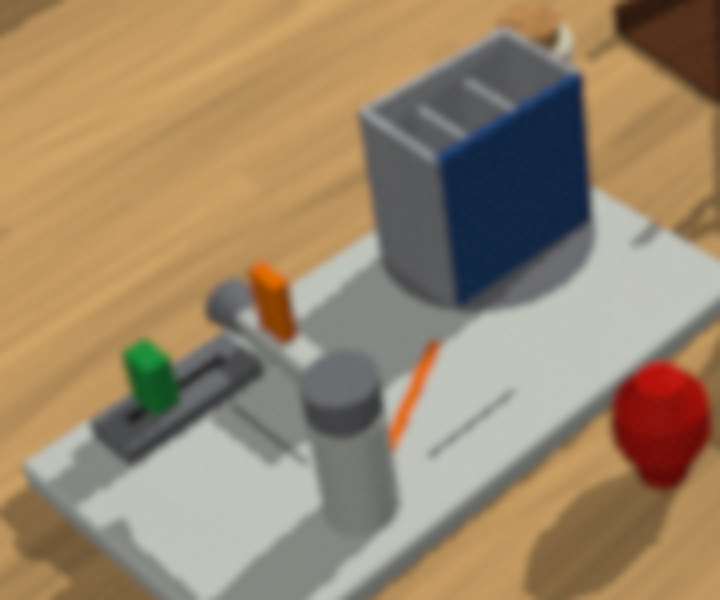

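View pics/s_rack.png

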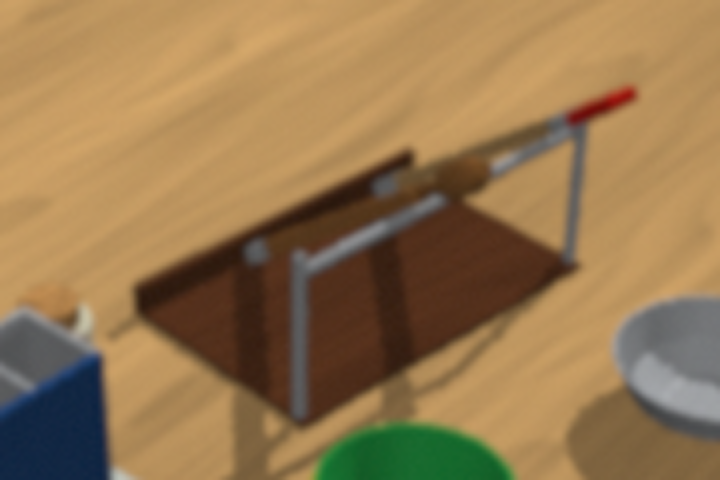

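```bash
cat > h.py <<'E'
import numpy as np, cv2, itertools
from scipy.optimize import least_squares
from scipy.spatial.transform import Rotation as Rn
from station import arm, snapshot, camera_info, ticket
CI={n:camera_info(n) for n in("scene","top")}
def proj(n,X):
    c=CI[n]; p=np.atleast_2d(X)@c['R'].T+c['t']
    return np.c_[c['fx']*p[:,0]/p[:,2]+c['cx'],c['fy']*p[:,1]/p[:,2]+c['cy']]
def ray(n,uv):
    c=CI[n]; d=np.array([(uv[0]-c['cx'])/c['fx'],(uv[1]-c['cy'])/c['fy'],1.])
    return -c['R'].T@c['t'], c['R'].T@d
def at_z(n,uv,z):
    o,d=ray(n,uv); return o+d*(z-o[2])/d[2]
def tri(uvs):
    A=[];b=[]
    for n,uv in uvs.items():
        o,d=ray(n,uv); d/=np.linalg.norm(d); P=np.eye(3)-np.outer(d,d); A.append(P);b.append(P@o)
    A=np.vstack(A);b=np.hstack(b); X,*_=np.linalg.lstsq(A,b,rcond=None); return X,np.linalg.norm(A@X-b)
def tf(q,X):
    c,s=np.cos(q[2]),np.sin(q[2]); X=np.atleast_2d(X)
    return np.c_[c*X[:,0]-s*X[:,1]+q[0],s*X[:,0]+c*X[:,1]+q[1],X[:,2]]
def fit(obs,q0):
    f=lambda q:np.concatenate([(proj(n,tf(q,X))[0]-uv) for n,X,uv in obs])
    r=least_squares(f,q0,loss='soft_l1'); return r.x,f(r.x).reshape(-1,2)
E
python3 - <<'E'
from h import *
np.set_printoptions(precision=4,suppress=True)
d=lambda x,y:np.array([330+x/5-.4,165+y/5-.4])   # cubic resize centre offset
k=lambda x,y:np.array([180+x/5-.4,150+y/4.5-.4])
s=lambda x,y:np.array([140+x/4-.4,180+y/4-.4])
r=lambda x,y:np.array([260+x/4-.4,110+y/4-.4])
T,S='top','scene'
q,e=fit([(T,(.11,.2,.02),d(46,73)),(T,(.11,-.2,.02),d(658,73)),(T,(-.11,-.2,.02),d(662,407)),(T,(-.11,.2,.02),d(46,407)),(S,(-.11,-.2,.02),s(25,467))],[.5,-.1,0]); print('dryer',q,e)
D=q
c0=tf(D,(-.045,.116,0))[0]
# cup rim outer corners z=.141
q,e=fit([(T,(.038,.061,.141),d(99,240)),(T,(.038,-.061,.141),d(294,247)),(T,(-.038,-.061,.141),d(290,370)),(T,(-.038,.061,.141),d(92,362)),
 (S,(.038,-.061,.141),s(440,157)),(S,(.038,.061,.141),s(580,73)),(S,(-.038,-.061,.141),s(362,110)),(S,(.038,-.061,.02),s(458,303))],[c0[0],c0[1],0]); print('cup',q,e,'expected',c0)
q,e=fit([(T,(.084,.15,.130),k(95,192)),(T,(.084,-.15,.130),k(585,247)),(T,(-.095,-.15,.0),k(557,507)),(T,(-.095,.15,.0),k(100,460)),
 (S,(.095,-.15,.006),r(302,418)),(S,(.095,.15,.006),r(577,266))],[.5,.2,-.1]); print('rack',q,e)
Rk=q
for n,f,h in(('brush',k(171,455),k(160,88)),('spoon',k(389,478),k(399,113))):
    F=at_z(T,f,.010);H=at_z(T,h,.196)
    inv=lambda P:(np.array([[np.cos(q[2]),np.sin(q[2])],[-np.sin(q[2]),np.cos(q[2])]])@(P[:2]-q[:2]))
    print(n,F,H,np.linalg.norm(F-H),'rackframe',inv(F),inv(H))
print('fin',tri({T:d(535,187),S:s(273,278)}), 'exp', tf(D,(.07-.055,-.09,0)),'pivot',tf(D,(.07,-.09,0)))
print('slide',tri({T:d(565,343),S:s(148,352)}),'exp track',tf(D,(-.075,-.11,0)))
for n,uv,z in(('jar',(324,257),.08),('bowl',(321,156),.08),('bulb',(384,160),.07)): print(n,at_z(T,uv,z))
E
```

```text
dryer [ 0.5982 -0.2367 -0.0187] [[-0.1762 -0.4736]
 [-0.0901 -0.8256]
 [ 0.5153 -0.0825]
 [ 0.157   0.2908]
 [-0.3107 -2.054 ]]
cup [ 0.5532 -0.1201 -0.0544] [[-1.1347 -0.331 ]
 [ 0.4802 -0.4035]
 [ 0.663   0.3386]
 [-0.4847  0.6042]
 [-0.2821  0.7095]
 [ 1.7397 -0.8368]
 [-0.5016 -0.7271]
 [-0.1382  1.09  ]] expected [ 0.5554 -0.1199  0.    ]
rack [ 0.5585  0.2554 -0.1507] [[-0.2177  0.5258]
 [-0.1365  1.0054]
 [ 0.4198  0.2796]
 [ 1.0075 -1.1146]
 [ 0.1394  0.5127]
 [ 1.7021 -1.434 ]]
brush [0.4863 0.3725 0.01  ] [0.7253 0.3355 0.196 ] 0.3050963704965868 rackframe [-0.089  0.105] [0.1529 0.1042]
spoon [0.4667 0.2309 0.01  ] [0.7061 0.1969 0.196 ] 0.3050650325535723 rackframe [-0.0871 -0.038 ] [ 0.1546 -0.0357]
fin (array([ 0.6161, -0.3248,  0.1632]), np.float64(0.004282385917583561)) exp [[ 0.6115 -0.327   0.    ]] pivot [[ 0.6665 -0.328   0.    ]]
slide (array([ 0.5249, -0.3601,  0.0761]), np.float64(0.0034946748855928)) exp track [[ 0.5211 -0.3453  0.    ]]
jar [0.4604 0.0145 0.08  ]
bowl [0.7774 0.017  0.08  ]
bulb [ 0.7621 -0.1823  0.07  ]
```

```bash
cat >> h.py <<'E'
np.set_printoptions(precision=4,suppress=True)
D=np.array([.5982,-.2367,-.0187]); CUP=np.array([.5532,-.1201,-.0544]); RK=np.array([.5585,.2554,-.1507])
def tool(alpha,yaw,flip=1):
    """alpha: tilt of tool x from straight down towards heading yaw; jaw along heading+90"""
    c,s=np.cos(yaw),np.sin(yaw)
    x=np.array([np.sin(alpha)*c,np.sin(alpha)*s,-np.cos(alpha)]); y=np.array([-s,c,0])*flip
    return Rn.from_matrix(np.c_[x,y,np.cross(x,y)]).as_quat()
def tcp(G,q,d=.054): return np.asarray(G)-d*Rn.from_quat(q).as_matrix()[:,0]
def lower(bay,foot_z,s,theta=np.radians(20),xf=-.0215):
    """grip point in world for foot at (xf,bay) in cup frame with foot height foot_z over the cup underside"""
    # move along the handle axis when raised over 12 mm
    up=(foot_z-.012)/np.cos(theta)+s
    return tf(CUP,(xf+up*np.sin(theta),bay,.02+.012+up*np.cos(theta)))[0]
E
python3 - <<'E'
from h import *
dg=np.radians
def onutensil(F,H,s): return F+(H-F)*s/.3
B=(np.array([.4863,.3725,.0113]),np.array([.7253,.3355,.196]))
P=(np.array([.4667,.2309,.0113]),np.array([.7061,.1969,.196]))
for flip in(1,-1):
  for ac in range(25,71,5):
    o=[]
    for ut in(B,P):
        G=onutensil(*ut,.175); q=tool(dg(ac-32),dg(-8.6),flip)
        o+=[arm.ik(tcp(G,q),q) is not None, arm.ik(tcp(G+[0,0,.3],q),q) is not None]
    for bay in(-.039,0,.039):
        q=tool(dg(ac),CUP[2],flip)
        o+=[arm.ik(tcp(lower(bay,z,.175),q),q) is not None for z in(.012,.15)]
    print(flip,ac,np.array(o).astype(int))
E
```

```text
1 25 [1 1 1 1 1 1 1 1 1 1]
1 30 [1 1 1 1 1 1 1 1 1 1]
1 35 [1 1 1 1 1 1 1 1 1 1]
1 40 [1 1 1 1 1 1 1 1 1 1]
1 45 [1 1 1 1 1 1 1 1 1 1]
1 50 [1 1 1 1 1 1 1 1 1 1]
1 55 [1 1 1 1 1 1 1 1 1 1]
1 60 [1 1 1 1 1 1 1 1 0 1]
1 65 [1 1 1 1 1 1 0 1 0 1]
1 70 [1 1 1 1 0 1 0 1 0 1]
-1 25 [1 1 1 1 1 1 1 1 1 1]
-1 30 [1 1 1 1 1 1 1 1 1 1]
-1 35 [1 1 1 1 1 1 1 1 1 1]
-1 40 [1 1 1 1 1 1 1 1 1 1]
-1 45 [1 1 1 1 1 1 1 1 1 1]
-1 50 [1 1 1 1 1 1 1 1 1 1]
-1 55 [1 1 1 1 1 1 1 1 1 1]
-1 60 [1 1 1 1 1 1 1 1 0 1]
-1 65 [1 1 1 1 1 1 0 1 0 1]
-1 70 [1 1 1 1 0 1 0 1 0 1]
```

Run:
```python
from h import *
dg=np.radians
j=arm.read_joint_positions(); print(Rn.from_quat(arm.read_eef_rot()).as_matrix())
P=(np.array([.4667,.2309,.0113]),np.array([.7061,.1969,.196]))
G=P[0]+(P[1]-P[0])*.175/.3
yaw=np.arctan2(*(P[1]-P[0])[[1,0]])
for flip in(1,-1):
    q=tool(dg(16),yaw,flip); print(flip,arm.ik(tcp(G+[0,0,.1],q),q)); q=tool(dg(48),CUP[2],flip); print(arm.ik(tcp(lower(-.039,.012,.175),q),q))
p=arm.read_tool_pos(); arm.line_to(p+np.array([0,0,.15]))
q=tool(dg(16),yaw,1)
arm.movep(tcp(G+[-.0,0,.12],q),q)
print(G,arm.read_time(),arm.read_tool_pos(),arm.read_joint_positions(),arm.read_ft_force())
cv2.imwrite("pics/w1.png",snapshot("wrist")); cv2.imwrite("pics/s1.png",snapshot("scene"))
t=snapshot("top");cv2.imwrite("pics/t1.png",t)
```

```text
[[-0.0006  0.3001 -0.9539]
 [ 0.0019 -0.9539 -0.3001]
 [-1.     -0.002   0.    ]]
1 [ 0.0954  0.6889 -0.9005  1.6916  0.9152  0.9686  0.2649]
[ 1.0447  0.7906 -1.1442  2.2388  2.3168  0.6371 -0.2954]
-1 [-0.3204  0.5439 -0.1806  1.7048  0.393   0.7046 -2.4528]
[ 0.9553  0.6931 -0.9549  2.2409  2.499   0.5285  2.6123]
[0.6063 0.2111 0.119 ] 4.575 [0.5921 0.2121 0.2909] [ 0.1142  0.6753 -0.9346  1.6662  0.8956  1.0111  0.2894] [-0.0634 -0.3098  0.6546]
```

View pics/w1.png

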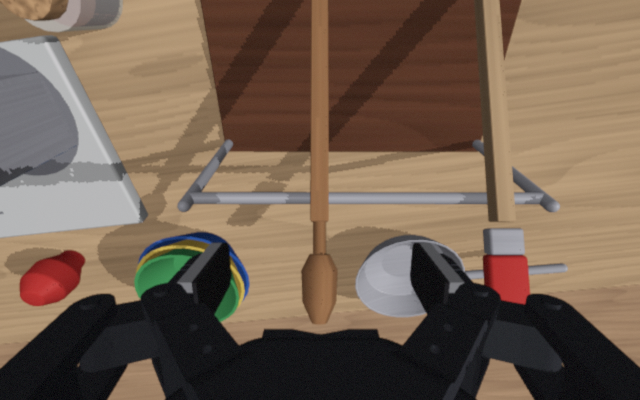

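View pics/t1.png

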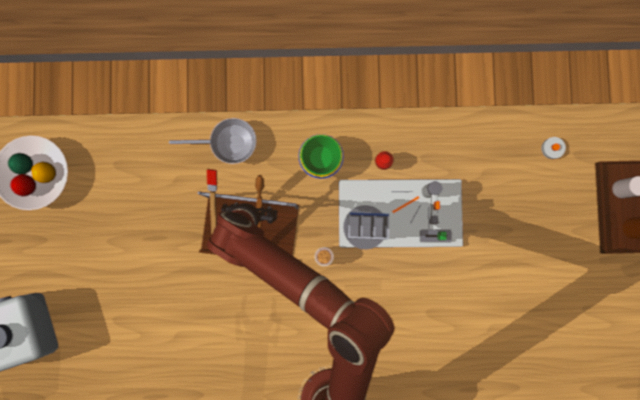

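The wrist view shows the spoon centred between the jaws (column ~319, head at row ~290), with the brush at column ~495. The top view shows the wrist close beside the brush, so I'll check clearance in the scene view.

Run:
```python
import cv2
s=cv2.imread("pics/s1.png"); cv2.imwrite("pics/s1c.png",cv2.resize(s[30:230,180:460],None,fx=2.8,fy=2.8,interpolation=cv2.INTER_CUBIC))
```

```text
(no output)
```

View pics/s1c.png

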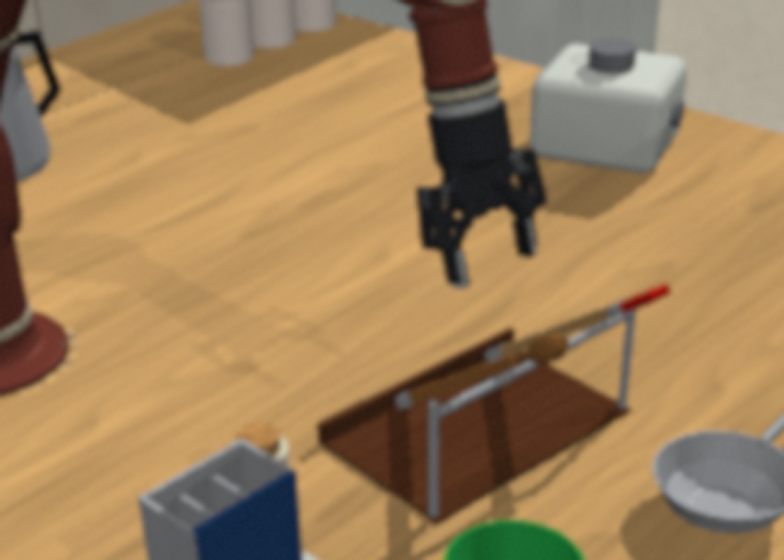

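The arm comes down from above and is clear of the brush. Next: descend, grip and lift.

Run:
```python
from h import *
P=(np.array([.4667,.2309,.0113]),np.array([.7061,.1969,.196]))
G=P[0]+(P[1]-P[0])*.175/.3
q=arm.read_eef_rot()
arm.line_to(tcp(G,q),0.1); print(arm.read_ft_force())
arm.move_gripper(0.0,60); print('open',arm.read_opening(),arm.read_ft_force())
arm.line_to(tcp(G+[0,0,.25],q),0.15)
print(arm.read_time(),arm.read_opening(),arm.read_ft_force(),arm.read_tool_pos())
for n in("wrist","scene","top"): cv2.imwrite(f"pics/{n[0]}2.png",snapshot(n))
s=cv2.imread("pics/s2.png"); cv2.imwrite("pics/s2c.png",cv2.resize(s[0:220,180:460],None,fx=2.7,fy=2.7,interpolation=cv2.INTER_CUBIC))
```

```text
[-0.4158  1.196   0.8502]
open 0.15294719996265652 [-1.4784 -0.3708  1.2047]
8.5417 0.15185390248877031 [-0.1424  0.3591 -0.5317] [0.5915 0.2129 0.4199]
```

View pics/s2c.png

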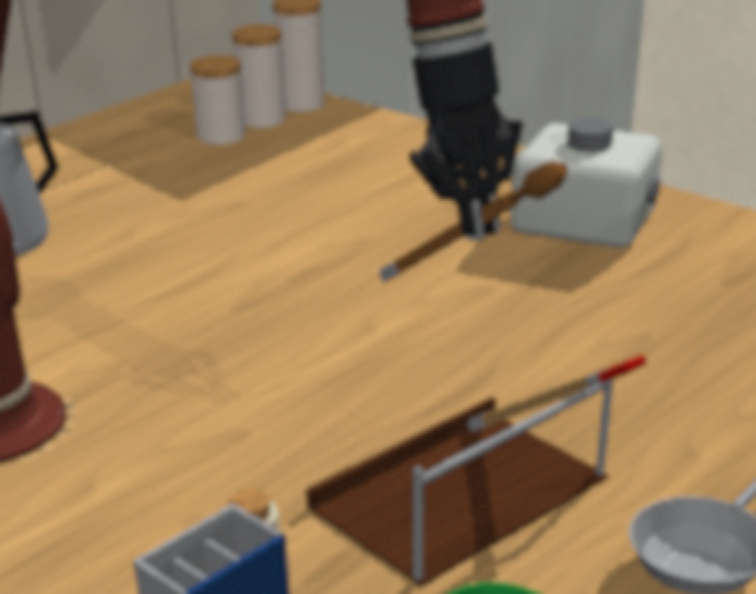

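View pics/w2.png

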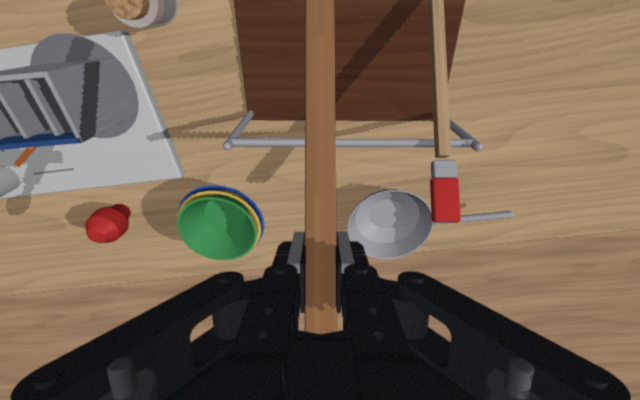

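```bash
cat >> h.py <<'E'
def pitchfit(foot,head,G,yaw):
    u=lambda ph:np.array([np.cos(ph)*np.cos(yaw),np.cos(ph)*np.sin(yaw),np.sin(ph)])
    f=lambda v:np.concatenate([proj('scene',G-v[1]*u(v[0]))[0]-foot,proj('scene',G+(.3-v[1])*u(v[0]))[0]-head])
    r=least_squares(f,[.66,.175]); return np.degrees(r.x[0]),r.x[1],r.fun
E
python3 - <<'E'
from h import *
q=arm.read_eef_rot(); R=Rn.from_quat(q).as_matrix()
G=arm.read_tool_pos()+.054*R[:,0]
print(G,pitchfit(np.array([180+385/2.7-.4,273/2.7-.4]),np.array([180+566/2.7-.4,168/2.7-.4]),G,np.arctan2(-R[0,1],R[1,1])))
E
```

```text
[0.6062 0.2109 0.3683] (np.float64(37.579556384536566), np.float64(0.1736911229478985), array([ 0.1981, -0.8335, -0.7573, -0.5055]))
```

Run:
```python
from h import *
qc=tool(np.radians(48),CUP[2],1); S=.175; bay=-.039
for z in(.2,.16,.10,.05,.015): print(z,arm.ik(tcp(lower(bay,z,S),qc),qc))
try:
    arm.line_to(tcp(lower(bay,.19,S),qc),0.2,ori=qc)
except arm.MotionError as e:
    print(e); arm.movep(tcp(lower(bay,.19,S),qc),qc)
print(arm.read_time(),arm.read_tool_pos(),arm.read_joint_positions(),arm.read_ft_force())
for n in("wrist","scene","top"): cv2.imwrite(f"pics/{n[0]}3.png",snapshot(n))
s=cv2.imread("pics/s3.png"); cv2.imwrite("pics/s3c.png",cv2.resize(s[60:310,140:420],None,fx=2.4,fy=2.4,interpolation=cv2.INTER_CUBIC))
```

```text
0.2 [ 1.0083  0.4592 -1.0509  1.8431  1.0634  0.339   0.8034]
0.16 [ 0.9168  0.433  -0.8765  1.9414  1.3004  0.2005  0.545 ]
0.1 [ 0.8729  0.4795 -0.8007  2.0749  2.2268  0.2126 -0.3631]
0.05 [ 0.9918  0.6412 -1.0162  2.1715  2.2941  0.4477 -0.3477]
0.015 [ 1.0144  0.744  -1.0737  2.2343  2.37    0.5825 -0.3726]
10.725 [ 0.6142 -0.161   0.411 ] [ 0.9876  0.4507 -1.0108  1.8683  1.0976  0.3026  0.7628] [-0.568   0.294  -1.5979]
```

View pics/s3c.png

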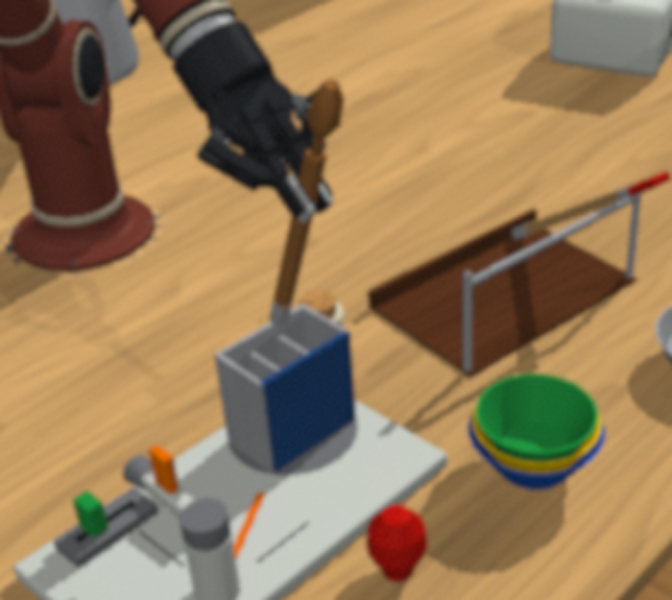

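View pics/w3.png

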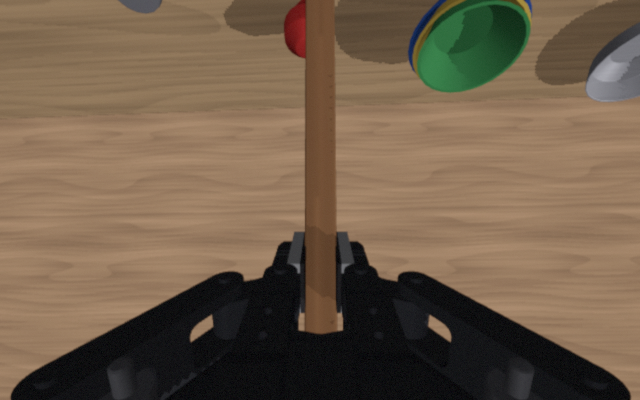

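View pics/t3.png

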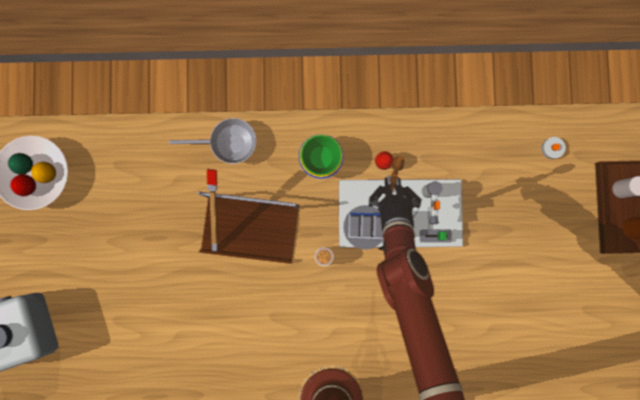

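Run:
```python
from h import *
R=Rn.from_quat(arm.read_eef_rot()).as_matrix(); G=arm.read_tool_pos()+.054*R[:,0]
o=np.array([140-.3,60-.3])
v=pitchfit(o+np.array([282,322])/2.4,o+np.array([329,81])/2.4,G,CUP[2]); print(v)
qc=tool(np.radians(48),CUP[2],1)
# predicted foot in top image & cup
ph=np.radians(70);u=np.array([np.cos(ph)*np.cos(CUP[2]),np.cos(ph)*np.sin(CUP[2]),np.sin(ph)])
print('pred foot/head scene', proj('scene',G-.175*u),proj('scene',G+.125*u))
arm.line_to(tcp(lower(-.039,.125,.175),qc),0.06)
print(arm.read_joint_positions(),arm.read_ft_force(),arm.read_time())
for n in("scene","top"): cv2.imwrite(f"pics/{n[0]}4.png",snapshot(n))
s=cv2.imread("pics/s4.png"); cv2.imwrite("pics/s4c.png",cv2.resize(s[100:280,180:340],None,fx=4,fy=3.3,interpolation=cv2.INTER_CUBIC))
```

```text
(np.float64(71.31930520553061), np.float64(0.17485705721360342), array([-0.5681,  0.1629, -0.2537, -0.2297]))
pred foot/head scene [[255.5101 192.9546]] [[277.5259  94.1589]]Traceback (most recent call last):
  File "<stdin>", line 9, in <module>
station.MotionError: the arm cannot follow that straight line within its joint ranges
```

Run:
```python
from h import *
qc=tool(np.radians(48),CUP[2],1); b=-.039
j0=np.array(arm.read_joint_positions())
jb=np.array(arm.ik(tcp(lower(b,.10,.175),qc),qc)); print(jb)
arm.line_to(arm.read_tool_pos()+np.array([0,0,.06]),0.1)
print(arm.read_joint_positions())
jb[1]-=.25
arm.move_j(jb); print(arm.read_tool_pos(),tcp(lower(b,.19,.175),qc)); print(arm.read_ft_force())
for z in(.2,.16,.10,.05,.015): print(z,arm.ik(tcp(lower(b,z,.175),qc),qc))
s=snapshot("scene");cv2.imwrite("pics/s4.png",s)
```

```text
[ 1.0562  0.6123 -1.1392  2.0706  1.9119  0.4209  0.0248]
[ 1.1113  0.4568 -1.2202  1.7638  0.923   0.4735  0.9541]
[ 0.5671 -0.1354  0.424 ] [ 0.614  -0.1625  0.4106]
[-0.1033 -0.6804  0.106 ]
0.2 [ 1.0052  0.4569 -1.0448  1.8432  1.0567  0.3356  0.8087]
0.16 [ 0.97    0.4625 -0.9678  1.9401  1.3669  0.2534  0.4964]
0.1 [ 1.0374  0.5918 -1.0979  2.071   1.9334  0.3896 -0.0071]
0.05 [ 1.0441  0.6967 -1.1272  2.1703  2.1916  0.5194 -0.2166]
0.015 [ 1.0253  0.757  -1.0977  2.2341  2.3479  0.5974 -0.3438]
```

View pics/s4.png

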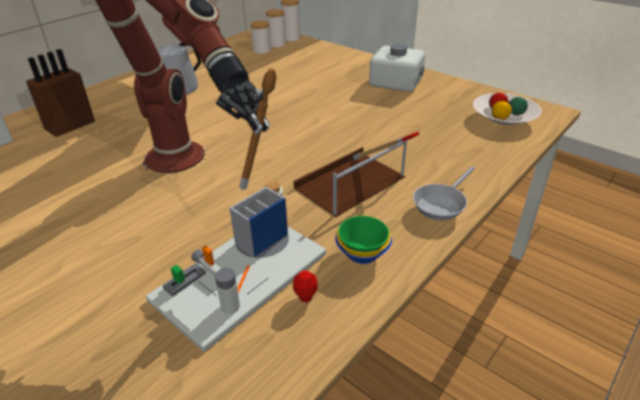

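Run:
```python
from h import *
qc=tool(np.radians(48),CUP[2],1); b=-.039
arm.movep(tcp(lower(b,.17,.175),qc),qc)
print(arm.read_joint_positions(),arm.read_tool_pos()-tcp(lower(b,.17,.175),qc))
try:
    arm.line_to(tcp(lower(b,.12,.175),qc),0.05); print('line ok')
except arm.MotionError as e:
    print(e)
    for z in(.16,.15,.14,.13,.12): arm.movep(tcp(lower(b,z,.175),qc),qc); print(z,arm.read_joint_positions(),arm.read_ft_force())
print(arm.read_joint_positions(),arm.read_tool_pos()-tcp(lower(b,.12,.175),qc),arm.read_ft_force(),arm.read_time())
for n in("scene","top"): cv2.imwrite(f"pics/{n[0]}5.png",snapshot(n))
s=cv2.imread("pics/s5.png"); cv2.imwrite("pics/s5c.png",cv2.resize(s[100:280,180:340],None,fx=4,fy=3.3,interpolation=cv2.INTER_CUBIC))
```

```text
[ 0.9632  0.45   -0.9583  1.9169  1.2449  0.2535  0.6124] [ 0.0001  0.0001 -0.    ]
line ok
[ 0.9053  0.4687 -0.8537  2.0311  1.9101  0.2027 -0.0488] [0.0001 0.0001 0.0004] [-0.3605 -0.1744 -0.4833] 14.5083
```

View pics/s5c.png

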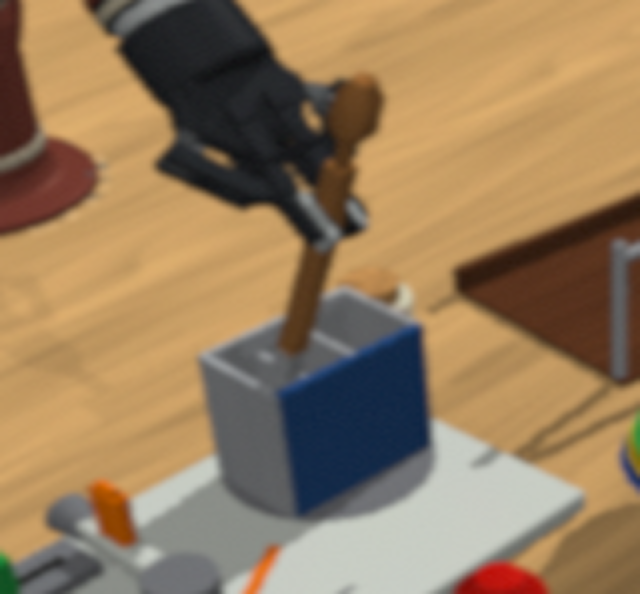

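Run:
```python
from h import *
c=lambda uv:((uv-[180,100])*[4,3.3]).round(0)
for y in(-.061,-.039,-.0195,0,.0195,.039,.061): print(y,c(proj('scene',tf(CUP,[(-.038,y,.141),(.038,y,.141)]))).tolist())
print('foot pred',c(proj('scene',tf(CUP,[(-.0215,-.039,.14)]))))
s=cv2.imread("pics/s5.png"); cv2.imwrite("pics/s5d.png",cv2.resize(s[170:260,220:300],None,fx=7,fy=6,interpolation=cv2.INTER_LANCZOS4))
t=cv2.imread("pics/t5.png"); cv2.imwrite("pics/t5d.png",cv2.resize(t[150:260,330:450],None,fx=5,fy=5,interpolation=cv2.INTER_CUBIC))
```

```text
-0.061 [[198.0, 351.0], [277.0, 395.0]]
-0.039 [[226.0, 338.0], [305.0, 380.0]]
-0.0195 [[250.0, 326.0], [330.0, 368.0]]
0 [[274.0, 315.0], [353.0, 356.0]]
0.0195 [[297.0, 304.0], [377.0, 345.0]]
0.039 [[320.0, 293.0], [400.0, 333.0]]
0.061 [[346.0, 281.0], [425.0, 320.0]]
foot pred [[243. 348.]]
```

View pics/s5d.png

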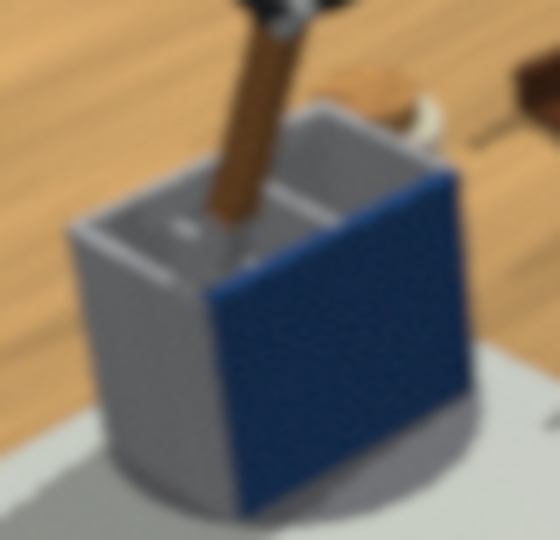

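View pics/t5d.png

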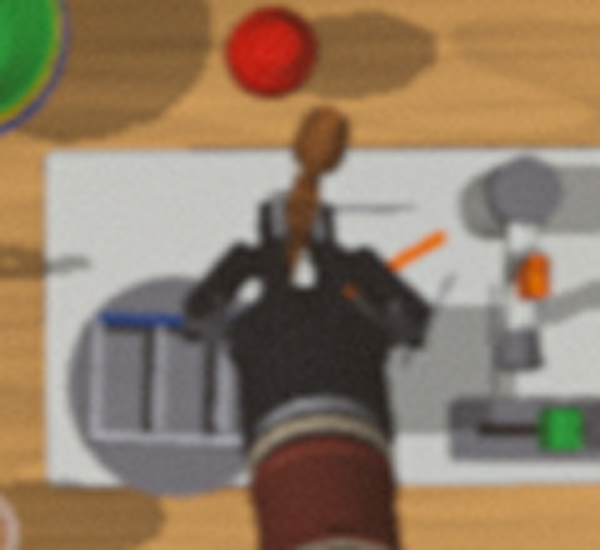

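Run:
```python
from h import *
th=np.radians(20); u=np.array([np.sin(th),0,np.cos(th)])
f=np.array([-.0215,-.039,.14])
for d in(0,.03,.3): X=tf(CUP,f+d*u); print(d,((proj('scene',X)-[220,170])*[7,6]).round(), proj('top',X), ((proj('top',X)-[330,150])*5).round())
```

```text
0 [[145. 213.]] [[381.0167 233.1982]] [[255. 416.]]
0.03 [[155. 168.]] [[382.2314 229.5477]] [[261. 398.]]
0.3 [[ 265. -318.]] [[395.6889 189.1065]] [[328. 196.]]
```

My prediction left out the slide along the handle axis: at this height the foot should sit 39 mm further toward blue. I'll recheck with the right model.

Run:
```python
from h import *
th=np.radians(20); u=np.array([np.sin(th),0,np.cos(th)])
f=np.array([-.0215+.108*np.tan(th),-.039,.14])
for d in(0,.03,.3): X=tf(CUP,f+d*u); print(d,((proj('scene',X)-[220,170])*[7,6]).round(), ((proj('top',X)-[330,150])*5).round())
```

```text
0 [[217. 253.]] [[257. 350.]]
0.03 [[228. 208.]] [[263. 331.]]
0.3 [[ 355. -281.]] [[330. 115.]]
```

The model now matches to about 2 mm: brown end observed at (232,212) against (228,208), head at (322,110) against (330,115). Next: lower all the way.

Run:
```python
from h import *
qc=tool(np.radians(48),CUP[2],1); b=-.039
def go(z,v):
    try: arm.line_to(tcp(lower(b,z,.175),qc),v)
    except arm.MotionError as e: print(z,e); arm.movep(tcp(lower(b,z,.175),qc),qc)
f0=np.array(arm.read_ft_force())
for z in(.10,.08,.06,.04,.025,.015,.011):
    go(z,.05); f=np.array(arm.read_ft_force())-f0; print(z,f,arm.read_joint_positions()[[4,5,6]])
    if np.linalg.norm(f)>6: print('contact'); break
for n in("scene","wrist"): cv2.imwrite(f"pics/{n[0]}6.png",snapshot(n))
s=cv2.imread("pics/s6.png"); cv2.imwrite("pics/s6c.png",cv2.resize(s[100:280,180:340],None,fx=4,fy=3.3,interpolation=cv2.INTER_CUBIC))
```

```text
0.1 [0.9896 0.4537 0.286 ] [ 2.0343  0.2953 -0.1402]
0.08 [-0.1928 -0.3127  0.1791] [ 2.1254  0.3761 -0.2027]
0.06 [0.639  0.3892 1.0759] [ 2.2     0.4508 -0.2507]
0.04 [ 0.5073 -0.1071  0.247 ] [ 2.2647  0.5214 -0.2894]
0.025 [ 0.655   0.7359 -0.6632] [ 2.3089  0.5723 -0.3142]
0.015 [0.8775 0.6561 0.1626] [ 2.3368  0.6056 -0.329 ]
0.011 [-0.3385  0.7059  0.2804] [ 2.3477  0.6187 -0.3346]
```

View pics/s6c.png

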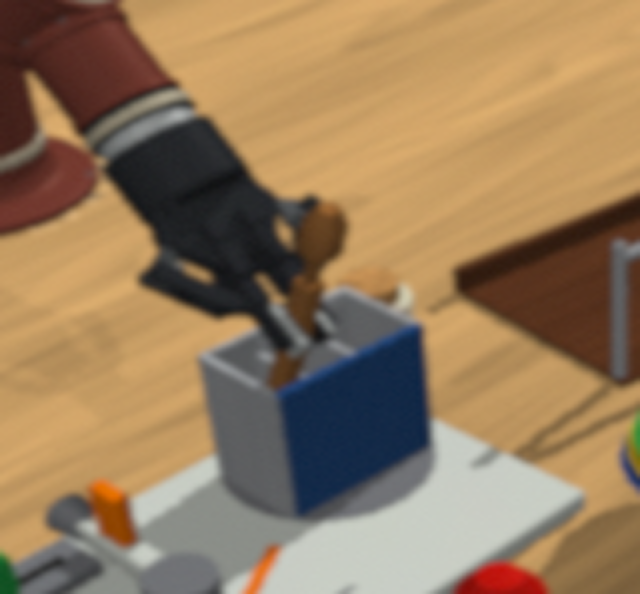

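Run:
```python
from h import *
arm.move_gripper(0.32); print(arm.read_opening(),arm.read_ft_force())
R=Rn.from_quat(arm.read_eef_rot()).as_matrix()
p=np.array(arm.read_tool_pos())
try: arm.line_to(p-.12*R[:,0],0.12)
except arm.MotionError as e: print(e); arm.movep(p-.12*R[:,0],arm.read_eef_rot())
print(arm.read_tool_pos(),arm.read_joint_positions(),arm.read_time(),arm.read_ft_force())
for n in("scene","top"): cv2.imwrite(f"pics/{n[0]}7.png",snapshot(n))
s=cv2.imread("pics/s7.png"); cv2.imwrite("pics/s7c.png",cv2.resize(s[100:280,160:440],None,fx=2.8,fy=2.8,interpolation=cv2.INTER_CUBIC))
t=cv2.imread("pics/t7.png"); cv2.imwrite("pics/t7c.png",cv2.resize(t[140:270,190:470],None,fx=2.8,fy=2.8,interpolation=cv2.INTER_CUBIC))
```

```text
0.3221827318448508 [ 0.3879 -0.8088  0.2073]
[ 0.4602 -0.1542  0.312 ] [ 1.2994  0.4914 -1.2576  2.3473  2.2784  0.3815 -0.3723] 19.5333 [ 0.5119 -0.2423  0.5923]
```

View pics/s7c.png

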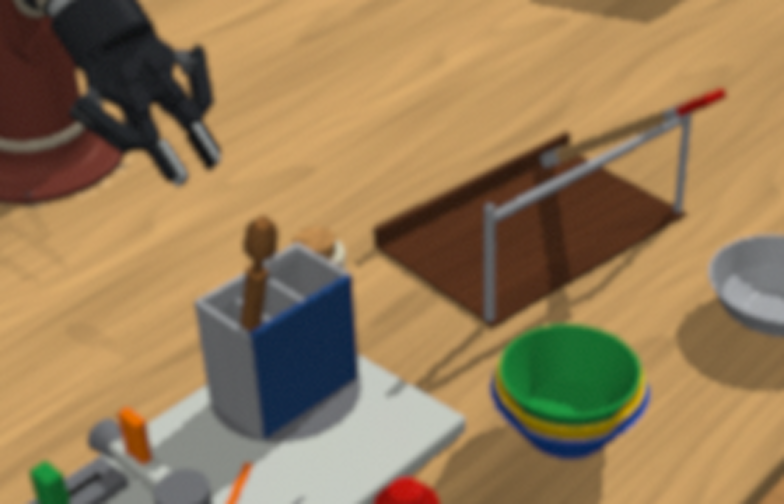

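View pics/t7c.png

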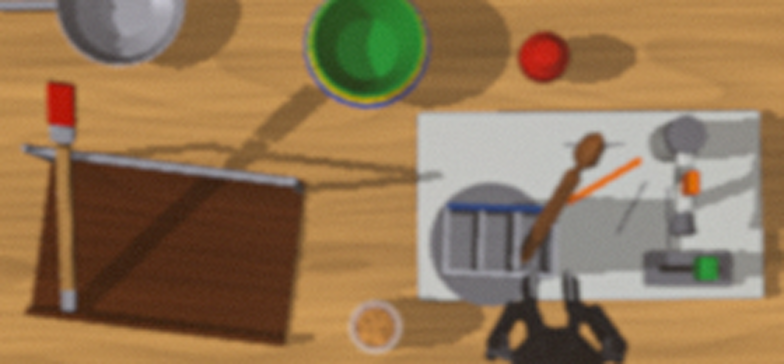

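```bash
cat >> h.py <<'E'
def incup(P):
    c,s=np.cos(CUP[2]),np.sin(CUP[2]); d=np.asarray(P)-[CUP[0],CUP[1],.02]
    return np.array([c*d[0]+s*d[1],-s*d[0]+c*d[1],d[2]])
E
python3 - <<'E'
from h import *
X,e=tri({'top':(190+590/2.8-.3,140+135/2.8-.3),'scene':(160+261/2.8-.3,100+219/2.8-.3)}); print(X,e,incup(X))
E
```

```text
[ 0.645  -0.1989  0.2959] 0.006736893767995415 [ 0.0959 -0.0737  0.2759]
```

The spoon stands leaning on blue: head in cup frame (0.096, −0.074, 0.276), inside limits. The brush hasn't moved (foot (214,250), head (212,169)). Now the brush.

Run:
```python
from h import *
F=tf(RK,(-.0865,.105,.0113))[0];H=tf(RK,(.151,.104,.196))[0]; print(F,H,np.linalg.norm(H-F))
u=(H-F)/np.linalg.norm(H-F); G=F+.175*u; yaw=np.arctan2(u[1],u[0])
q=tool(np.radians(16),yaw,1)
p=np.array(arm.read_tool_pos())
arm.line_to(p+[0,0,.1],0.2)
arm.move_gripper(1.0)
arm.movep(tcp(G+[0,0,.15],q),q)
print(arm.read_joint_positions(),arm.read_tool_pos(),arm.read_time())
arm.pause(.2)
for n in("scene","wrist"): cv2.imwrite(f"pics/{n[0]}8.png",snapshot(n))
np.save("brush.npy",np.r_[F,G,q])
# expected brush centre line in wrist image
T=camera_info("wrist");M=T["T_tool_cam"]; R=Rn.from_quat(arm.read_eef_rot()).as_matrix();t=np.array(arm.read_tool_pos())
for d in(0,.1,.22,.3):
    X=F+u*d; pt=R.T@(X-t); c=M[:3,:3].T@(pt-M[:3,3]); print(d,T['fx']*c[0]/c[2]+T['cx'],T['fy']*c[1]/c[2]+T['cy'])
```

```text
[0.4887 0.3722 0.0113] [0.7234 0.3356 0.196 ] 0.300867645319333Traceback (most recent call last):
  File "<stdin>", line 6, in <module>
station.MotionError: the arm cannot follow that straight line within its joint ranges
```

```bash
cat > b1.py <<'E'
from h import *
F=tf(RK,(-.0865,.105,.0113))[0];H=tf(RK,(.151,.104,.196))[0]
u=(H-F)/np.linalg.norm(H-F); G=F+.175*u; yaw=np.arctan2(u[1],u[0])
q=tool(np.radians(16),yaw,1)
p=np.array(arm.read_tool_pos())
qi=tool(np.radians(20),0,1); print(arm.ik(p+[0,0,.1],qi))
try: arm.line_to(p+[0,0,.1],0.2,ori=qi)
except arm.MotionError as e: print(e); arm.movep(p+[0,0,.1],qi)
arm.move_gripper(1.0)
arm.movep(tcp(G+[0,0,.15],q),q)
print(arm.read_joint_positions(),arm.read_tool_pos(),arm.read_time())
arm.pause(.2)
for n in("scene","wrist"): cv2.imwrite(f"pics/{n[0]}8.png",snapshot(n))
np.save("brush.npy",np.r_[F,G,q])
T=camera_info("wrist");M=T["T_tool_cam"]; R=Rn.from_quat(arm.read_eef_rot()).as_matrix();t=np.array(arm.read_tool_pos())
for d in(0,.1,.22,.3):
    X=F+u*d; pt=R.T@(X-t); c=M[:3,:3].T@(pt-M[:3,3]); print(d,T['fx']*c[0]/c[2]+T['cx'],T['fy']*c[1]/c[2]+T['cy'])
E
python3 b1.py
```

```text
[ 1.2241  0.2841 -1.1367  1.8792  0.2878  0.8062  1.5542]
the arm cannot follow that straight line within its joint ranges
[-0.2289  0.7146 -0.7429  1.3767  0.7725  1.1403  0.2982] [0.6118 0.3512 0.3209] 23.9
0 320.75313706244884 -37.82391042646529
0.1 320.98378149435376 62.06771118232626
0.22 321.287586631503 193.6450813892826
0.3 321.5087685867563 289.43852412874037
```

View pics/w8.png

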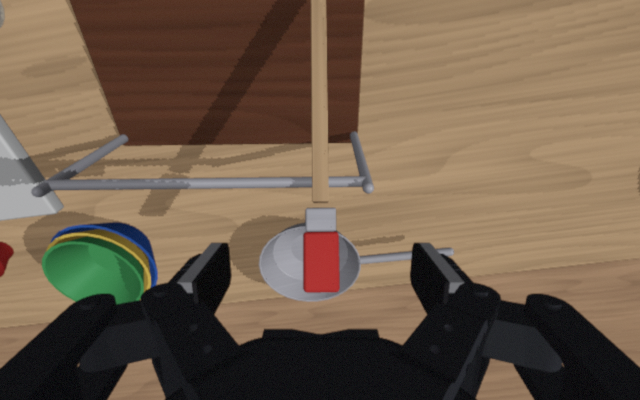

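View pics/s8.png

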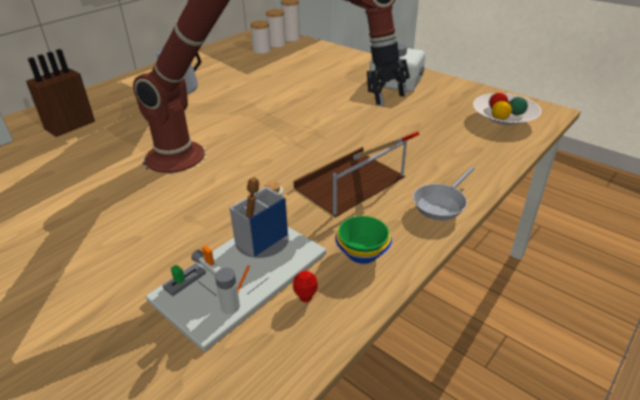

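The brush lies exactly where predicted (column ~320, head end row ~291 against 289). Next: grasp, lift and bring it over the far bay.

Run:
```python
from h import *
a=np.load("brush.npy");G=a[3:6];q=a[6:]
arm.line_to(tcp(G,q),0.12); print(arm.read_ft_force())
arm.move_gripper(0.0,60); print('open',arm.read_opening())
arm.line_to(tcp(G+[0,0,.25],q),0.15); print(arm.read_opening(),arm.read_ft_force(),arm.read_time())
s=snapshot("scene");cv2.imwrite("pics/s9.png",s); cv2.imwrite("pics/s9c.png",cv2.resize(s[20:160,300:460],None,fx=4.5,fy=4,interpolation=cv2.INTER_CUBIC))
qc=tool(np.radians(48),CUP[2],1); b=.039
for z in(.19,.16,.13,.10,.06,.012): print(z,arm.ik(tcp(lower(b,z,.175),qc),qc))
```

```text
[0.3678 0.5591 0.0647]
open 0.15021187995557958
0.15091579133308575 [-0.5568 -0.2582 -1.6454] 28.0667
0.19 [ 0.625   0.3345 -0.6737  1.9095  1.0547  0.2224  0.6319]
0.16 [ 0.4481  0.3201 -0.4288  1.9867  1.3823  0.1011  0.2768]
0.13 [ 0.7061  0.4158 -0.7992  2.049   1.8525  0.2815 -0.137 ]
0.1 [ 0.6249  0.4254 -0.6835  2.1167  2.2273  0.2854 -0.5221]
0.06 [ 0.7965  0.5828 -0.9798  2.1949  2.2136  0.5315 -0.4386]
0.012 [ 0.8572  0.7721 -1.1461  2.2839  2.2681  0.7853 -0.4173]
```

View pics/s9c.png

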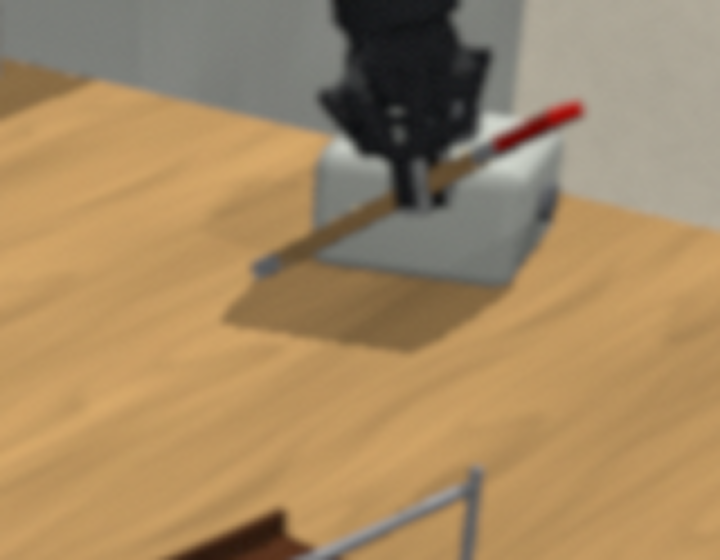

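Run:
```python
from h import *
R=Rn.from_quat(arm.read_eef_rot()).as_matrix(); G=arm.read_tool_pos()+.054*R[:,0]
print(pitchfit(np.array([356.7,87.3]),np.array([429.2,46.]),G,np.arctan2(-R[0,1],R[1,1])))
qc=tool(np.radians(48),CUP[2],1); b=.039; S=.175
def go(z,v):
    P=tcp(lower(b,z,S),qc)
    try: arm.line_to(P,v,ori=qc); print(z,'line',end=' ')
    except arm.MotionError as e: arm.movep(P,qc); print(z,'movep',end=' ')
    print(arm.read_joint_positions(),arm.read_ft_force())
go(.22,.2); go(.17,.1); go(.125,.05)
print(arm.read_time(), arm.read_tool_pos()-tcp(lower(b,.125,S),qc), np.dot(arm.read_eef_rot(),qc))
for n in("scene","top"): cv2.imwrite(f"pics/{n[0]}10.png",snapshot(n))
s=cv2.imread("pics/s10.png"); cv2.imwrite("pics/s10c.png",cv2.resize(s[100:280,180:340],None,fx=4,fy=3.3,interpolation=cv2.INTER_CUBIC))
th=np.radians(20); u=np.array([np.sin(th),0,np.cos(th)])
f=np.array([-.0215+.113*np.tan(th),b,.145])
for d in(0,.03,.3): X=tf(CUP,f+d*u); print(d,((proj('scene',X)-[180,100])*[4,3.3]).round())
```

```text
(np.float64(37.91984792520681), np.float64(0.1683973966322855), array([ 1.775 , -1.9017, -2.1344, -0.274 ]))
0.22 line [ 0.6957  0.3396 -0.7832  1.8319  0.8859  0.3106  0.8151] [-0.0144 -1.3528 -1.13  ]
0.17 line [ 0.4665  0.3152 -0.4555  1.9613  1.135   0.1188  0.5257] [-0.1774  0.7287 -0.9843]
0.125 movep [ 0.8998  0.5482 -1.1431  2.0542  1.7922  0.5025 -0.0065] [ 0.2391  0.3191 -0.8853]
31.85 [ 0.0003 -0.0007  0.0004] 0.999999596541148
0 [[380. 319.]]
0.03 [[388. 294.]]
0.3 [[476.  26.]]
```

View pics/s10c.png

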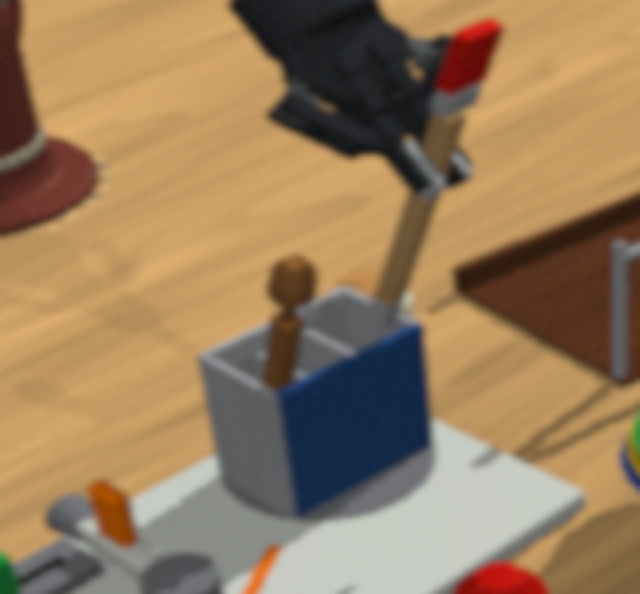

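Run:
```python
from h import *
qc=tool(np.radians(48),CUP[2],1); b=.039; S=.175
f0=np.array(arm.read_ft_force())
for z in(.10,.08,.06,.04,.025,.015,.011):
    P=tcp(lower(b,z,S),qc)
    try: arm.line_to(P,.05); m='l'
    except arm.MotionError as e: arm.movep(P,qc); m='mp'
    f=np.array(arm.read_ft_force())-f0; print(z,m,f)
    if np.linalg.norm(f)>6: print('contact'); break
else:
    arm.move_gripper(0.32)
    R=Rn.from_quat(arm.read_eef_rot()).as_matrix(); p=np.array(arm.read_tool_pos())
    try: arm.line_to(p-.12*R[:,0],0.12)
    except arm.MotionError as e: print(e); arm.movep(p-.12*R[:,0],arm.read_eef_rot())
print(arm.read_tool_pos(),arm.read_joint_positions(),arm.read_time(),arm.read_ft_force())
for n in("scene","top"): cv2.imwrite(f"pics/{n[0]}11.png",snapshot(n))
s=cv2.imread("pics/s11.png"); cv2.imwrite("pics/s11c.png",cv2.resize(s[150:330,140:380],None,fx=3.3,fy=3.3,interpolation=cv2.INTER_CUBIC))
t=cv2.imread("pics/t11.png"); cv2.imwrite("pics/t11c.png",cv2.resize(t[140:270,310:480],None,fx=4.4,fy=4.4,interpolation=cv2.INTER_CUBIC))
```

```text
0.1 l [ 0.5355  0.2364 -0.3635]
0.08 l [1.2216 0.7886 0.3008]
0.06 l [ 0.711  -0.1575  0.9459]
0.04 l [ 0.807   1.3863 -0.3052]
0.025 l [0.6953 0.2332 0.4896]
0.015 l [ 0.1569  0.3835 -0.0479]
0.011 l [0.6257 0.2517 0.6851]
[ 0.4644 -0.0762  0.3121] [ 1.0961  0.4674 -1.3006  2.3973  2.1505  0.5568 -0.4482] 36.8833 [0.9004 0.3102 0.1506]
```

View pics/s11c.png

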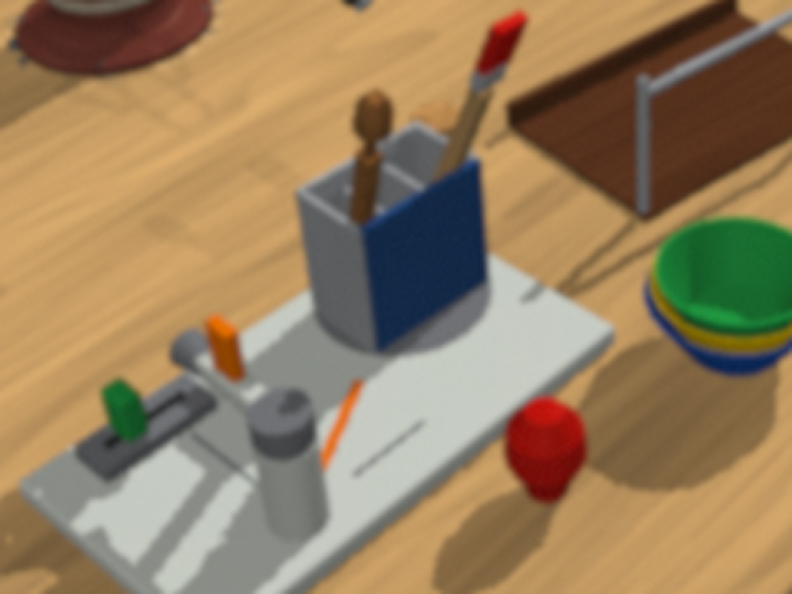

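View pics/t11c.png

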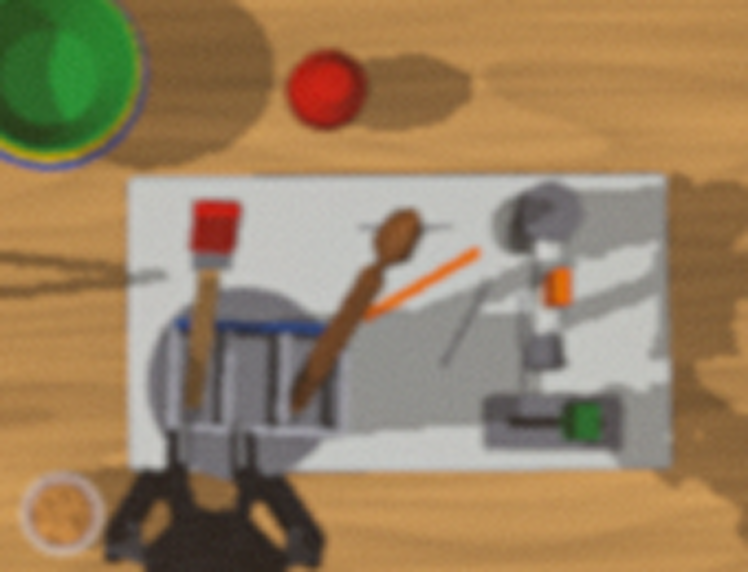

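Run:
```python
from h import *
t=lambda x,y:(310+x/4.4-.4,140+y/4.4-.4)
s=lambda x,y:(140+x/3.3-.35,150+y/3.3-.35)
for n,a,b in(('brush',t(217,203),s(513,18)),('spoon',t(408,213),s(376,92))):
    X,e=tri({'top':a,'scene':b}); print(n,X,e,incup(X))
X,e=tri({'top':t(551,213),'scene':s(284,404)}); print('cap',X,e)
X,e=tri({'top':t(559,287),'scene':s(224,327)}); print('fin top',X,e)
X,e=tri({'top':t(586,420),'scene':s(123,388)}); print('slide',X,e)
print(tf(D,(.07,-.09,0)),tf(D,(.015,-.09,0)))
```

```text
brush [ 0.6555 -0.0836  0.301 ] 0.0007252828438803752 [0.1002 0.042  0.281 ]
spoon [ 0.6461 -0.2015  0.2986] 0.0028213633838044126 [ 0.0972 -0.0762  0.2786]
cap [ 0.6641 -0.3268  0.1257] 0.0010294836413181727
fin top [ 0.6094 -0.3238  0.1594] 0.0011605619107975791
slide [ 0.5204 -0.3592  0.0737] 0.00036687881306476895
[[ 0.6665 -0.328   0.    ]] [[ 0.6115 -0.327   0.    ]]
```

```bash
cat >> h.py <<'E'
PIV=np.array([.6655,-.3275])
def noz(phi,alpha,flip,z=.148,back=0.,r=.055):
    psi=np.pi+D[2]-phi; q=tool(alpha,psi,flip)
    G=np.r_[PIV+r*np.array([np.cos(psi),np.sin(psi)]),z]
    return tcp(G,q)-back*Rn.from_quat(q).as_matrix()[:,0],q
E
python3 - <<'E'
from h import *
dg=np.radians
for flip in(1,-1):
  for a in(0,10,20,30):
    o=[]
    for ph in range(0,66,10):
        for bk in(0,.1):
            j=arm.ik(*noz(dg(ph),dg(a),flip,back=bk)); o.append(j is not None)
    print(flip,a,np.array(o).astype(int), j)
E
```

```text
1 0 [1 1 1 1 1 1 1 1 1 1 1 1 1 1] [ 0.4836  0.7037 -0.2027  1.2622  0.1408  1.1894 -2.3613]
1 10 [1 1 1 1 1 1 1 1 1 1 1 1 1 1] [ 0.6039  0.8265 -0.3926  1.0567  0.1678  1.4309 -2.3593]
1 20 [1 1 1 1 1 1 1 1 1 1 1 1 1 1] [ 0.6743  0.9762 -0.5825  0.8246  0.2251  1.6847 -2.3801]
1 30 [1 0 1 0 1 0 1 0 1 0 1 0 1 1] [ 0.683   1.1459 -0.7723  0.539   0.3116  1.9632 -2.3994]
-1 0 [1 1 1 1 1 1 1 1 1 1 1 1 1 1] [ 0.8328  0.8784 -1.026   1.2479  0.7325  1.3942  0.3695]
-1 10 [1 1 1 1 1 1 1 1 1 1 1 1 1 1] [ 0.8452  1.0098 -1.1513  1.0451  0.7266  1.6137  0.4378]
-1 20 [1 1 1 1 1 1 1 1 1 1 1 1 1 1] [ 0.8035  1.1035 -1.1516  0.8167  0.6565  1.8007  0.5379]
-1 30 [1 0 1 0 1 0 1 0 1 0 1 0 1 1] [ 0.683   1.1459 -0.7723  0.539   0.3116  1.9632  0.7422]
```

Run:
```python
from h import *
dg=np.radians
for a in(18,25):
  for ph in(0,20,40,62):
    for bk in(0,.08): print(a,ph,bk,arm.ik(*noz(dg(ph),dg(a),1,back=bk)))
```

```text
18 0 0 [ 0.7182  1.0272 -0.7779  1.0943  0.6778  1.5755 -1.5844]
18 0 0.08 [ 0.6377  0.9813 -0.6921  0.9042  0.5941  1.724  -1.4847]
18 20 0 [ 0.7837  1.0858 -0.9621  1.0792  0.7138  1.6308 -1.9808]
18 20 0.08 [ 0.725   1.0528 -0.9617  0.8757  0.6934  1.8036 -1.9053]
18 40 0 [ 0.744   1.0288 -0.7724  1.0859  0.4827  1.5127 -2.2123]
18 40 0.08 [ 0.7062  1.0043 -0.7721  0.8863  0.462   1.7036 -2.1582]
18 62 0 [ 0.6977  0.976  -0.5826  1.1117  0.2517  1.3799 -2.4596]
18 62 0.08 [ 0.6857  0.9495 -0.5825  0.9337  0.2329  1.5732 -2.4299]
25 0 0 [ 0.6402  1.0652 -0.6784  0.9747  0.6317  1.7106 -1.5249]
25 0 0.08 [ 0.5462  1.0561 -0.5876  0.7233  0.5733  1.8915 -1.4143]
25 20 0 [ 0.7381  1.1458 -0.962   0.9441  0.705   1.7968 -1.9457]
25 20 0.08 [ 0.5745  1.075  -0.5823  0.6728  0.4423  1.9166 -1.7238]
25 40 0 [ 0.7202  1.0928 -0.7724  0.9553  0.4436  1.6722 -2.1774]
25 40 0.08 [ 0.6621  1.0981 -0.7721  0.6862  0.4504  1.8971 -2.1149]
25 62 0 [ 0.7005  1.0344 -0.5826  1.0061  0.183   1.5119 -2.4175]
25 62 0.08 [ 0.6808  1.0334 -0.5826  0.7784  0.179   1.7306 -2.3948]
```

Run:
```python
from h import *
dg=np.radians
j=arm.ik([.45,-.12,.42],tool(dg(30),0,1)); print(j); arm.move_j(j)
q0=tool(0,np.pi+D[2],1); j=arm.ik([.50,-.42,.42],q0); print(j); arm.move_j(j)
arm.move_gripper(.6)
P,q=noz(0,dg(20),1); j=arm.ik(P+[0,0,.12],q); print(j); arm.move_j(j)
print(arm.read_time(),arm.read_tool_pos(),arm.read_ft_force())
for n in("scene","top","wrist"): cv2.imwrite(f"pics/{n[0]}12.png",snapshot(n))
```

```text
[ 1.2928  0.1398 -1.1255  2.0106  0.0464  0.5556  1.7422]
[ 0.2181  0.6822  0.9423  1.2319 -0.5377  1.4791 -0.4987]
[ 0.0998  0.9818  0.9159  0.9371 -0.4771  1.7403 -0.7825]
41.9 [ 0.6288 -0.3272  0.3184] [-0.2337 -1.6528  1.3403]
```

View pics/s12.png

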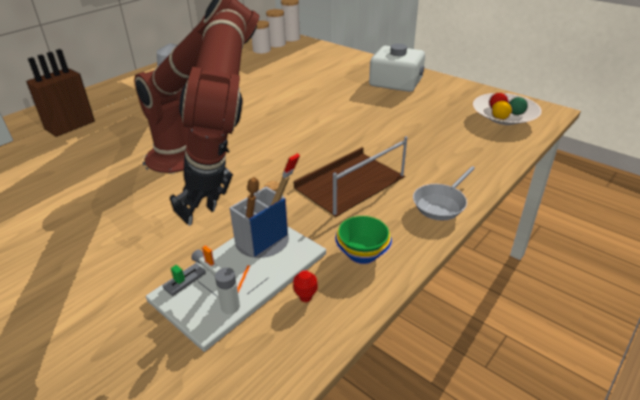

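View pics/w12.png

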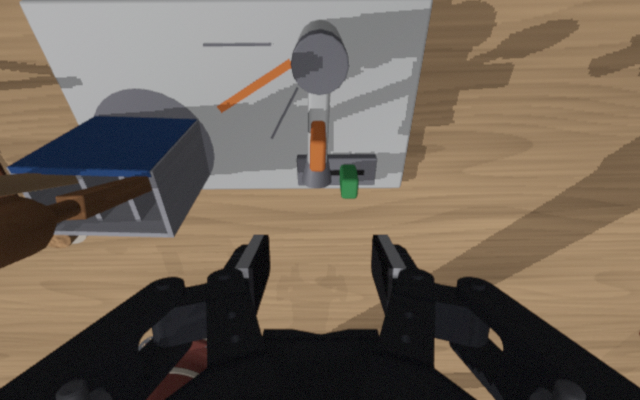

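View pics/t12.png

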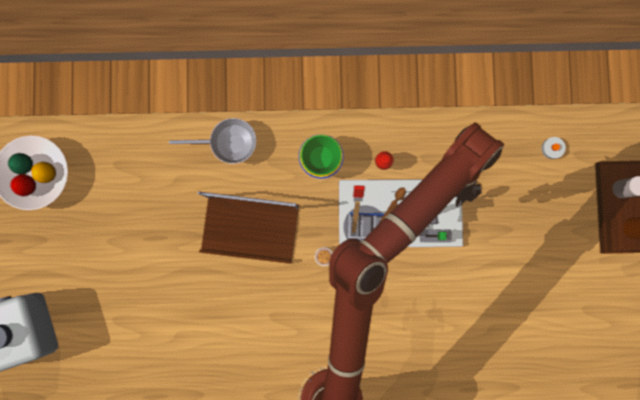

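The gripper is over the fin, but the forearm crosses above the spoon. I'll switch to the elbow-out configuration before descending.

Run:
```python
from h import *
dg=np.radians
j=np.array(arm.read_joint_positions()); j[1]-=.35; arm.move_j(j); print(arm.read_tool_pos())
jt=np.array([.66,.99,-.75,.95,.63,1.70,-1.52]); jh=jt.copy(); jh[1]-=.35; arm.move_j(jh); print(arm.read_tool_pos())
P,q=noz(0,dg(20),1); j=arm.ik(P+[0,0,.12],q); print(j); arm.move_j(j)
print(arm.read_time(),arm.read_tool_pos(),arm.read_ft_force())
for ph in(0,30,61): print(ph,arm.ik(*noz(dg(ph),dg(20),1)))
for n in("scene","top","wrist"): cv2.imwrite(f"pics/{n[0]}13.png",snapshot(n))
```

```text
[ 0.566  -0.3221  0.5405]
[ 0.6133 -0.2928  0.5045]
[ 0.6546  0.9308 -0.7083  0.9061  0.586   1.807  -1.4741]
45.2 [ 0.6295 -0.3263  0.3205] [0.4448 0.4693 0.6672]
0 [ 0.6764  1.0229 -0.6917  1.0616  0.6223  1.5939 -1.543 ]
30 [ 0.6885  1.0208 -0.6546  1.0458  0.433   1.5593 -1.9897]
61 [ 0.7046  0.9967 -0.6015  1.0798  0.2498  1.4255 -2.4404]
```

View pics/t13.png

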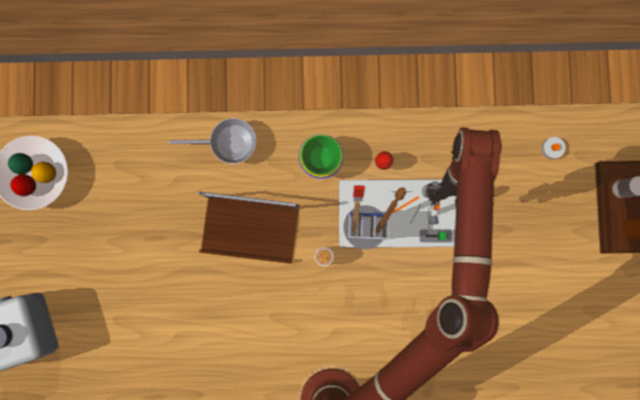

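View pics/s13.png

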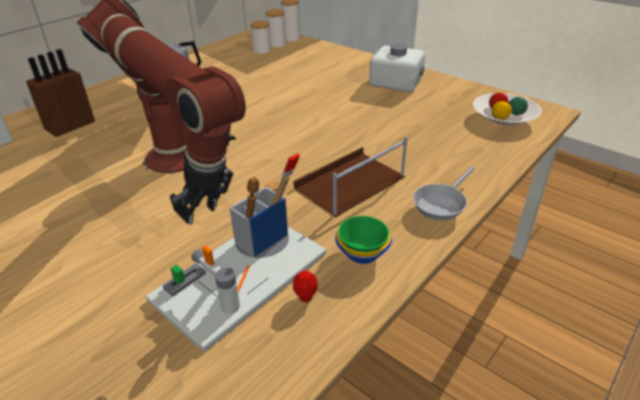

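View pics/w13.png

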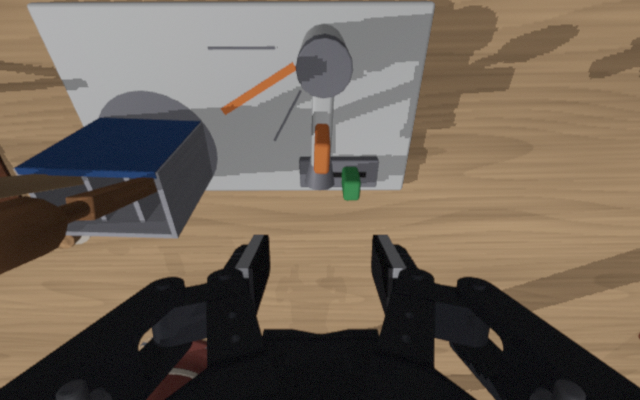

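Now the arm is out of the way and the fin is centred between the jaws (column ~321). Next: descend, grip, and swing in small steps.

Run:
```python
from h import *
dg=np.radians
P,q=noz(0,dg(20),1)
f0=np.array(arm.read_ft_force())
arm.line_to(P,0.08); print(np.array(arm.read_ft_force())-f0)
arm.move_gripper(0.0,40); print('open',arm.read_opening(),np.array(arm.read_ft_force())-f0,arm.read_wrist_torque())
print(arm.read_time())
for n in("scene","wrist"): cv2.imwrite(f"pics/{n[0]}14.png",snapshot(n))
```

```text
[-0.049  -0.1389 -1.7619]
open 0.13286609205766534 [ 0.4517 -3.8216  0.226 ] [-0.3859 -0.4219 -0.0241]
47.45
```

View pics/w14.png

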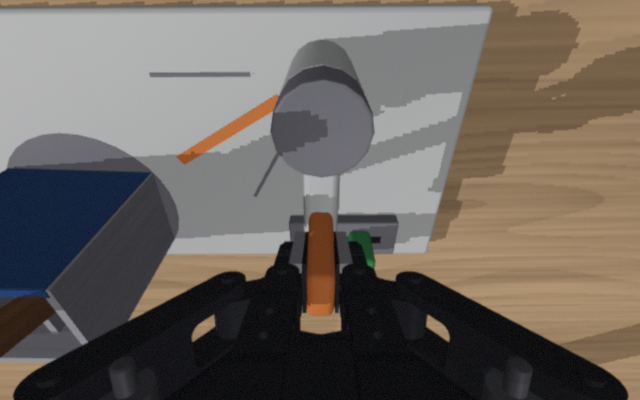

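Run:
```python
from h import *
dg=np.radians
f0=np.array(arm.read_ft_force())
for ph in range(5,61,5):
    P,q=noz(dg(ph),dg(20),1)
    try: arm.line_to(P,0.04,ori=q)
    except arm.MotionError as e: print(e); arm.movep(P,q)
    f=np.array(arm.read_ft_force())-f0
    if ph%10==0: print(ph,f,arm.read_opening())
    if np.linalg.norm(f)>35: print('stop',ph,f); break
print(arm.read_time(),arm.read_joint_positions())
for n in("scene","top","wrist"): cv2.imwrite(f"pics/{n[0]}15.png",snapshot(n))
s=cv2.imread("pics/s15.png"); cv2.imwrite("pics/s15c.png",cv2.resize(s[120:330,130:370],None,fx=3,fy=2.8,interpolation=cv2.INTER_CUBIC))
```

```text
10 [-0.4604 -0.4127 -0.531 ] 0.1325492907640262
20 [ 0.5152 -1.0062 -0.1788] 0.13859326672768485
30 [ 0.7528 -2.0437  0.3841] 0.1359354516624349
40 [ 0.7401 -1.5205  0.6071] 0.13338520350703342
50 [-0.0161 -1.9263  0.4823] 0.1365853149118989
60 [-1.0832 -2.0653 -0.2408] 0.139220837105654
50.55 [ 0.7007  0.9945 -0.5886  1.0765  0.2477  1.4278 -2.4184]
```

View pics/s15c.png

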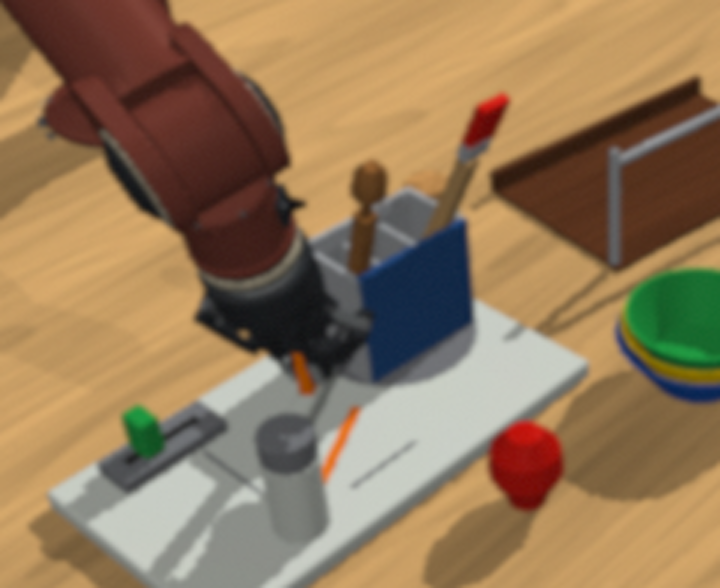

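View pics/w15.png

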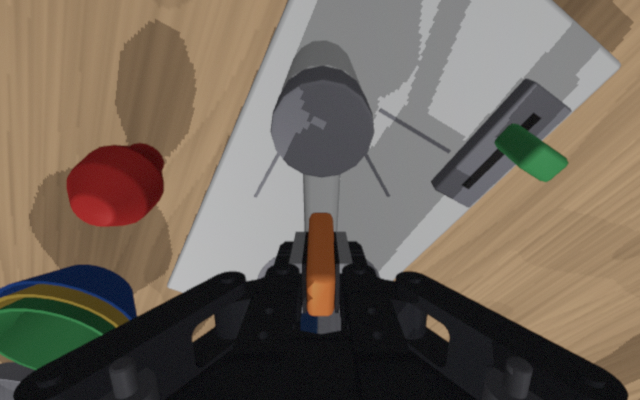

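In the wrist view the arm covers the orange line, and the 30° and 90° lines sit symmetrically on either side. Next: release and check.

Run:
```python
from h import *
dg=np.radians
arm.move_gripper(.4); print(arm.read_opening())
P,q=noz(dg(60),dg(20),1,back=.07)
try: arm.line_to(P,.1)
except arm.MotionError as e: print(e); arm.line_to(arm.read_tool_pos()+np.array([0,0,.07]),.1)
cv2.imwrite("pics/w16.png",snapshot("wrist"))
np.save("w16.npy",np.r_[arm.read_tool_pos(),arm.read_eef_rot()])
j=np.array(arm.read_joint_positions()); j[1]-=.3; arm.move_j(j); 
print(arm.read_time(),arm.read_tool_pos(),arm.read_joint_positions(),arm.read_ft_force())
for n in("scene","top"): cv2.imwrite(f"pics/{n[0]}16.png",snapshot(n))
s=cv2.imread("pics/s16.png"); cv2.imwrite("pics/s16c.png",cv2.resize(s[120:330,130:370],None,fx=3,fy=2.8,interpolation=cv2.INTER_CUBIC))
t=cv2.imread("pics/t16.png"); cv2.imwrite("pics/t16c.png",cv2.resize(t[140:270,310:480],None,fx=4.4,fy=4.4,interpolation=cv2.INTER_CUBIC))
```

```text
0.39997211111065306
52.7917 [ 0.6324 -0.2951  0.4702] [ 0.6871  0.6804 -0.5905  0.9168  0.2335  1.6027 -2.3947] [-0.6623  0.033  -0.1987]
```

View pics/w16.png

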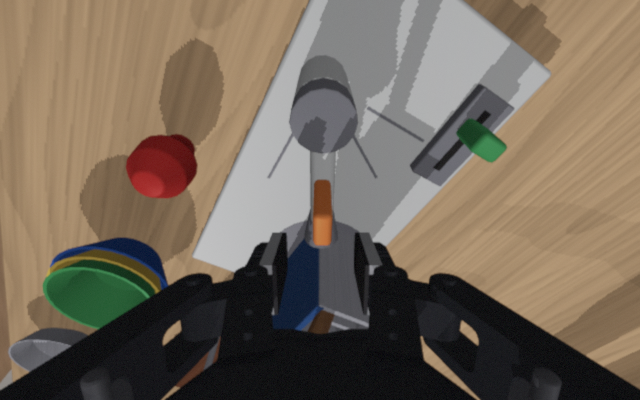

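View pics/t16c.png

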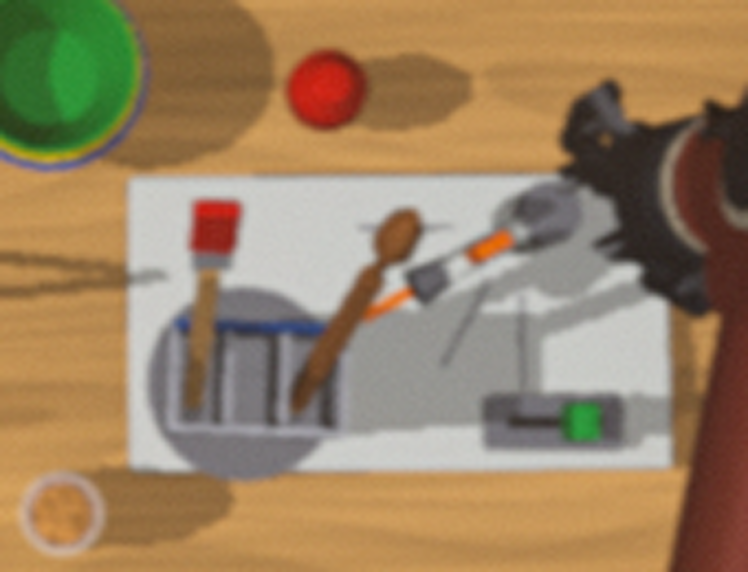

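View pics/s16c.png

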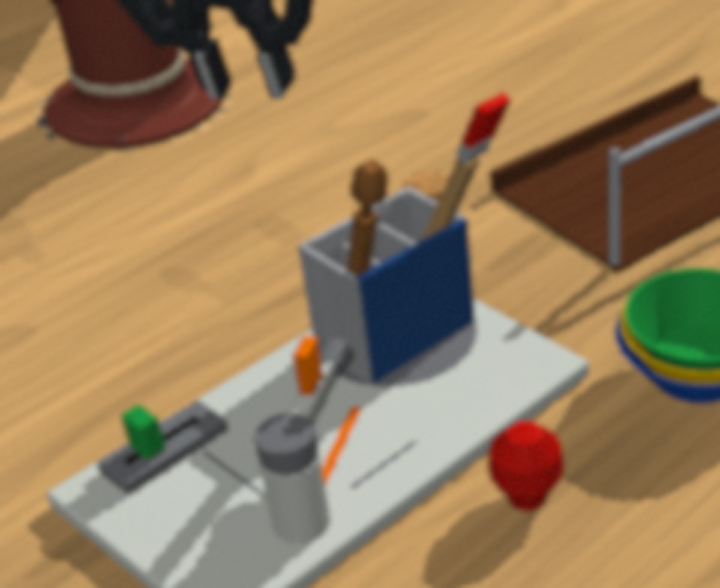

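Run:
```python
from h import *
t=lambda x,y:(310+x/4.4-.4,140+y/4.4-.4)
c=at_z('top',t(548,212),.126); f=at_z('top',t(491,246),.160); n=at_z('top',t(428,281),.115)
for P in(f,n):
  for o in(c[:2],PIV):
    d=P[:2]-o; print(P,np.linalg.norm(d),'phi',np.degrees(np.pi+D[2])-np.degrees(np.arctan2(d[1],d[0])))
# orange line visible ends vs model
o1=at_z('top',t(480,250),.02)
T=camera_info("wrist");M=T["T_tool_cam"]; a=np.load("w16.npy");R=Rn.from_quat(a[3:]).as_matrix()
def wr(uv,z):
    d=np.array([(uv[0]-T['cx'])/T['fx'],(uv[1]-T['cy'])/T['fy'],1]); o=R@M[:3,3]+a[:3]; d=R@M[:3,:3]@d; return o+d*(z-o[2])/d[2]
c=wr((323,117),.126); f=wr((322,199),.160) 
ft=wr((322.5,212),.160)
d=ft[:2]-c[:2]; print(c,ft,np.degrees(np.pi+D[2])-np.degrees(np.arctan2(d[1],d[0])))
for g in(((292,138),(269,177)),((355,138),(376,177)),((368,108),(422,139))):
    A,B=wr(g[0],.02),wr(g[1],.02); d=B-A; d2=B[:2]-PIV; print('line',np.degrees(np.pi+D[2])-np.degrees(np.arctan2(d[1],d[0])),np.degrees(np.pi+D[2])-np.degrees(np.arctan2(d2[1],d2[0])))
```

```text
[ 0.6386 -0.2781  0.16  ] 0.053721631112507176 phi 60.234600369879914
[ 0.6386 -0.2781  0.16  ] 0.056283103316440035 phi 60.32211365273935
[ 0.6191 -0.2426  0.115 ] 0.09421734710103205 phi 60.23447732064447
[ 0.6191 -0.2426  0.115 ] 0.09677879165390661 phi 60.285375177172455
[ 0.6677 -0.3342  0.126 ] [ 0.645  -0.2925  0.16  ] 60.35533746064192
line 91.05142514384818 89.49762649895987
line 30.43449086635971 28.733441006298506
line 358.90033592614395 358.27825797614804
```

The nozzle measures 60.2–60.4° by three independent measurements. Now the start slide.

Run:
```python
from h import *
c,s=np.cos(D[2]),np.sin(D[2]); yd=np.array([-s,c,0])
X0=np.array([.5205,-.3592,.121])
for h in(90,-90):
    q=tool(0,np.radians(h)+D[2],1)
    for off in(-.045,.0,.035): print(h,off,arm.ik(X0+off*yd,q),arm.ik(X0+off*yd+[0,0,.15],q))
```

```text
90 -0.045 [ 0.8153  0.8509 -0.3351  1.5603  0.3552  0.791  -2.8258] [ 0.85    0.686  -0.4035  1.4312  0.2855  1.0823 -2.7662]
90 0.0 [ 0.6883  0.8052 -0.203   1.6448  0.2237  0.7144 -2.7839] [ 0.7829  0.6407 -0.3681  1.514   0.253   1.034  -2.8086]
90 0.035 [ 0.4146  0.7828  0.1775  1.7099 -0.2027  0.6668 -2.459 ] [ 0.7116  0.6062 -0.3174  1.5718  0.2132  0.9979 -2.8292]
-90 -0.045 [ 1.1288  1.0485 -1.0048  1.5491  0.9631  1.0997 -0.1337] [ 1.1578  0.89   -1.1135  1.4202  0.8025  1.3235 -0.0162]
-90 0.0 [ 1.0896  1.0191 -0.999   1.631   0.9656  1.0569 -0.2304] [ 1.1317  0.8577 -1.1232  1.5022  0.7904  1.2852 -0.1018]
-90 0.035 [ 1.0531  0.9975 -0.9934  1.6881  0.9675  1.0252 -0.3054] [ 1.1056  0.8342 -1.1298  1.5588  0.7812  1.2576 -0.168 ]
```

Run:
```python
from h import *
c,s=np.cos(D[2]),np.sin(D[2]); yd=np.array([-s,c,0])
X0=np.array([.5205,-.3592,.121]); q=tool(0,np.radians(-90)+D[2],1)
p=np.array(arm.read_tool_pos()); 
j=arm.ik([.54,-.46,.42],q); print(j); arm.move_j(j)
arm.move_gripper(0.0,30)
A=X0-.045*yd; arm.movep(A+[0,0,.1],q); arm.line_to(A,.1)
print(arm.read_time(),arm.read_tool_pos(),arm.read_ft_force())
for n in("wrist","scene"): cv2.imwrite(f"pics/{n[0]}17.png",snapshot(n))
sc=cv2.imread("pics/s17.png"); cv2.imwrite("pics/s17c.png",cv2.resize(sc[180:330,100:320],None,fx=3.5,fy=3.5,interpolation=cv2.INTER_CUBIC))
```

```text
[ 1.0829  0.8369 -1.1104  0.9854  0.7319  1.666   0.2161]
57.5333 [ 0.5202 -0.4042  0.1219] [ 0.3108 -0.4515 -0.5411]
```

View pics/s17c.png

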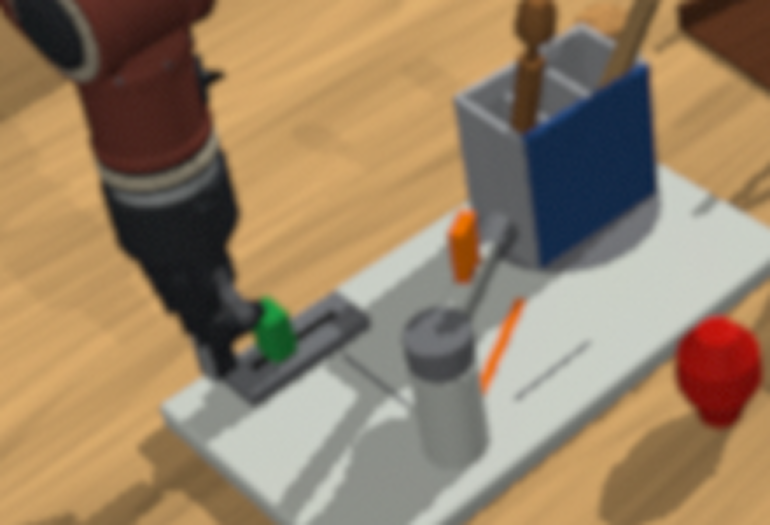

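View pics/w17.png

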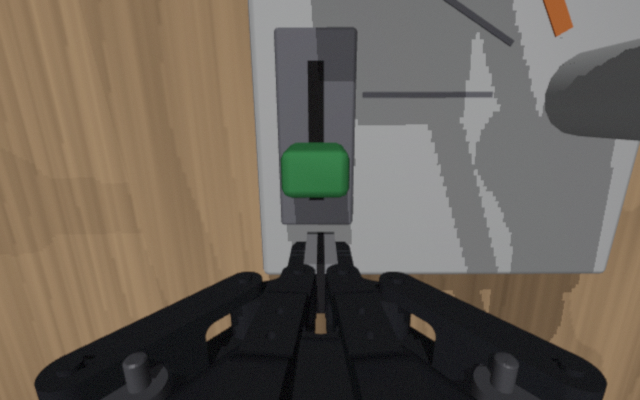

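The closed fingertips are in line behind the green grip. Next: push in steps, watching the force.

Run:
```python
from h import *
c,s=np.cos(D[2]),np.sin(D[2]); yd=np.array([-s,c,0])
p0=np.array(arm.read_tool_pos()); f0=np.array(arm.read_ft_force()); q=arm.read_eef_rot()
A=np.array([.5205,-.3592,.121])-.045*yd
d=0
while d<.095:
    d+=.003; arm.line_to(A+d*yd,.04)
    arm.pause(.05)
    f=(np.array(arm.read_ft_force())-f0); lag=(np.array(arm.read_tool_pos())-A-d*yd)@yd
    print(round(d,3),f@yd.round(2),round(lag*1000,2))
    if f@yd<-9: break
print(arm.read_time())
for n in("wrist","scene","top"): cv2.imwrite(f"pics/{n[0]}18.png",snapshot(n))
```

```text
0.003 0.850780862558878 0.15
0.006 -0.6769451020690312 0.16
0.009 0.4307341632895777 0.16
0.012 0.17380246988460188 0.15
0.015 -0.14700840664098538 0.13
0.018 -0.20833014890249146 0.15
0.021 0.7732309775195885 0.14
0.024 -0.8380090965099617 -0.02
0.027 0.19186395417069432 0.12
0.03 -0.2601798080537411 0.37
0.033 -0.2790418997359663 0.44
0.036 -1.134605406693676 0.39
0.039 0.2044846076070872 0.36
0.042 -0.2700942904740213 0.37
0.045 -0.8009590313255526 0.38
0.048 -0.4829112411966502 0.35
0.051 0.08737206520616508 0.38
0.054 -0.7627932011097631 0.37
0.057 -0.3539899320112003 0.36
0.06 -0.37573441839981175 0.39
0.063 -6.046118411356513 -1.86
0.066 -8.348806042338092 -4.47
0.069 -12.859662904269515 -7.09
64.5333
```

View pics/w18.png

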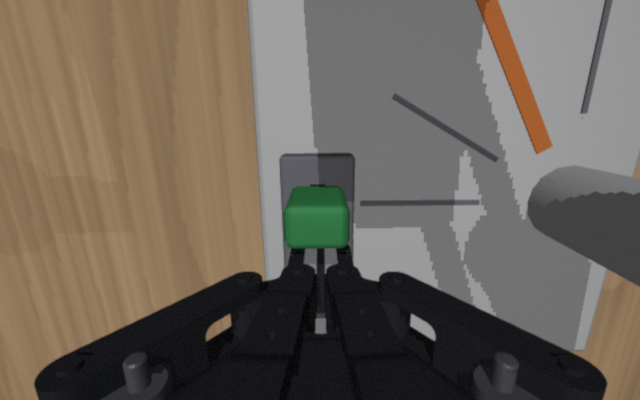

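Firm stop reached: force rose to 13 N and the tool stopped advancing. Next: back off, lift away and take the final pictures.

Run:
```python
from h import *
c,s=np.cos(D[2]),np.sin(D[2]); yd=np.array([-s,c,0])
p=np.array(arm.read_tool_pos())
arm.line_to(p-.03*yd,.08); arm.line_to(p-.03*yd+[0,0,.15],.15)
q=arm.read_eef_rot(); j=arm.ik([.50,-.50,.42],q); arm.move_j(j)
arm.pause(.5); print(arm.read_time(),arm.read_ft_force())
for n in("scene","top"): cv2.imwrite(f"pics/{n[0]}19.png",snapshot(n))
sc=cv2.imread("pics/s19.png"); cv2.imwrite("pics/s19c.png",cv2.resize(sc[140:330,130:370],None,fx=3.2,fy=3.1,interpolation=cv2.INTER_CUBIC))
t=cv2.imread("pics/t19.png"); cv2.imwrite("pics/t19c.png",cv2.resize(t[140:270,310:480],None,fx=4.4,fy=4.4,interpolation=cv2.INTER_CUBIC))
```

```text
67.7583 [-0.3936  0.2184 -0.3466]
```

View pics/s19c.png

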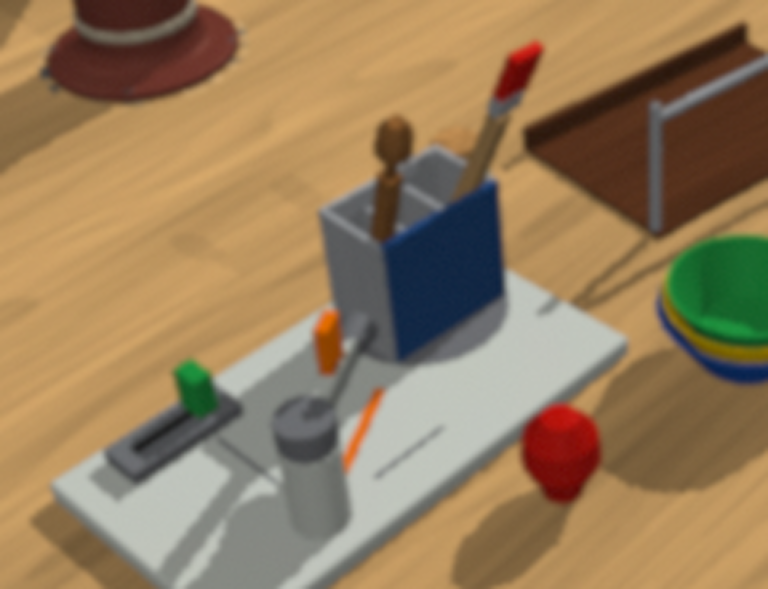

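View pics/t19c.png

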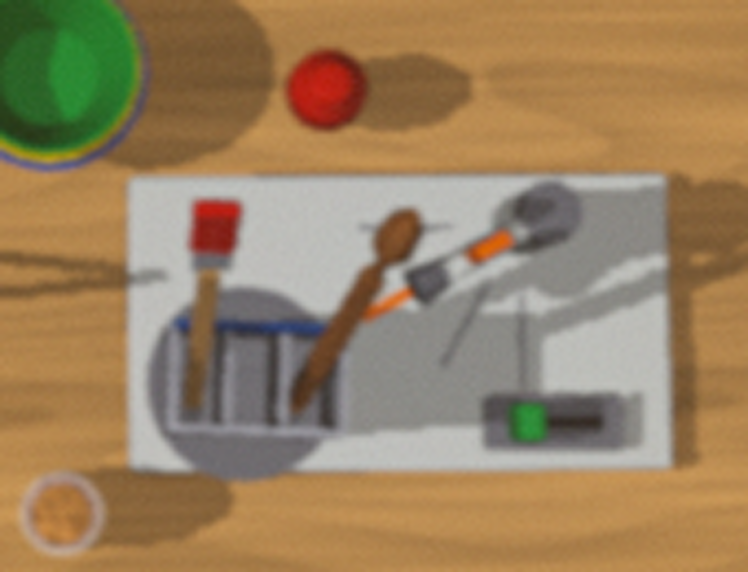

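View pics/t19.png

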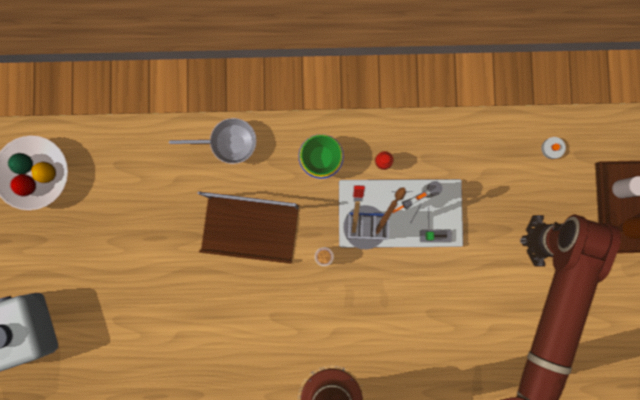

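Run:
```python
from h import *
t=lambda x,y:(310+x/4.4-.4,140+y/4.4-.4)
print(at_z('top',t(529,420),.074),tf(D,(-.075,-.085,.074)))
s=lambda x,y:(130+x/3.2-.35,140+y/3.1-.35)
for n,a,b in(('brush',t(217,203),s(530,45)),('spoon',t(408,213),s(395,117))):
    X,e=tri({'top':a,'scene':b}); print(n,incup(X),e)
ticket.finish_job(); print(arm.read_time())
```

```text
[ 0.5214 -0.3183  0.074 ] [[ 0.5216 -0.3203  0.074 ]]
brush [0.1001 0.0423 0.2832] 0.00033379005876730476
spoon [ 0.0969 -0.0765  0.279 ] 0.003558366604677725
the job is handed in; nothing more can be done
the job is handed in; nothing more can be done
```

I finished the job and handed it in at about 68 s of the 210 s; `finish_job()` gives no verdict.

- **Utensils:** only the spoon and the brush were on the rack. I lowered both handle-first into the cup, the spoon in the bay at y −39 mm and the brush in the bay at y +39 mm, and both lean on the blue side. In the last pictures the brush head is at (0.100, 0.042, 0.283) m in the cup frame and the spoon head at (0.097, −0.077, 0.279) m, so both are inside the limits. I did not measure the middles. From where the heads and feet are, they should be inside the limits too.
- **Spoon:** it leans about 10° sideways. Its head is 23 mm inside the ±100 mm limit.
- **Nozzle:** I gripped it by the fin, swung it to 60° and released it. Three image measurements put it at 60.2–60.4°. One of the thin deck lines came out about 1° off in the same check, so I trust it to about 1°.
- **Start selector:** I pushed it until it met a firm stop, where the force rose to about 13 N. Its final position is within 2 mm of the computed end stop. It seemed to start about 11 mm along its travel rather than at the off end; I inferred this from where it stood.
- **Bystanders:** the jar, bowls and baster bulb look unmoved in the pictures. The arm touched nothing at hand-in, and I saw no utensil knocked aside.

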